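Put the stirring kit away: nest the tubs, sort the stirring bars

ROBOT

A 6-joint arm with a two-finger parallel gripper is mounted at the origin on the work surface. World frame = base frame: x ahead of the robot, y to its left, z up, the work surface at z = 0. Lengths are in m, angles in rad, forces in N, time in s.
With the tool pointing down it reaches from about 0.325 to 0.9 m from the base axis. Payload 6.1 kg.
Tool frame: the origin (TCP) lies between the finger pads; the fingertips stand 19 mm ahead of it and the grasp point (between the pads) is the TCP; z points along the fingers, y is the line along which they close (so a half turn about z gives the same grasp; the last joint's range is limited). The gripper opens to 87 mm and grips with 3 to 60 N. Pads are 19 mm wide; open, the fingers measure 117 mm over their backs; the gripper's body (75 mm by 190 mm) begins 51 mm behind the grasp point.
Start: joints at [-1.427, 0.22, 1.526, -0, 1.395, -0.126], TCP at [0.167, -0.602, 0.242] pointing down, gripper open.
Joint ranges: [-2.98, 2.98], [-0.91, 2.08], [0.09, 2.57], [-1.24, 4.39], [0.2, 2.65], [-2.68, 2.68]. Speed limits (rad/s): [2.57, 2.57, 3.01, 3.14, 3.14, 3.14].

INTERFACE

Orientations are given as a unit quaternion [w, x, y, z].
In Python, from bench import bot gives the robot as it stands.
- The arm moves only by the shell command python3 -m inch 'ROWS' [FORCE]. ROWS is JSON, a list of rows, each a list of 7 numbers: the shift along the tool's x, y, z in m, then the turn, a rotation vector about the tool's x, y, z in degrees, then the closure, from -1 (fully open) to 1 (shut). A call has 1 to 12 rows; each row is the pose to reach, as a shift and turn from the pose commanded when the call began, along the tool's axes at that moment; what a row does not reach only later rows make up. A row lasts 1/10 s, in which the tool goes at most 50 mm and 8.59 degrees, less where a joint would pass 70% of its speed; a pose out of reach is approached as far as the arm can. A call with a gripper value outside its range is refused whole. The fingers move at their own pace and stop on an object; FORCE is the grip in N (left out, the last holds). Time passes only in rows, so rows that repeat a pose let the fingers close. It gives the time, the measured TCP pose, the force, the opening and the grip force at its end, in the units of the state.
- bot.read_state(): the state, without advancing time (a new reading comes with each control period).
- bot.get_image(name): name is "scene" or "top" or "wrist"; returns a dict with "color" (384x512x3 uint8, blue, green, red), "K" (3x3 intrinsics, pixels), "rvec" (rotation vector, rad) and "tvec" (3), from world to camera coordinates, as OpenCV has them; the wrist camera has in their place "T_tool_cam" (4x4, takes a point from camera to tool coordinates, whose origin is the TCP and whose axes are the flange's). Camera axes: x right, y down, z forward; pixel columns grow to the right and rows downward; lengths in m; the calibration is good to about 2 mm. A picture is of the moment at which its call begins: read the wrist's pose just before it. There is no depth.
- bot.sign_off(): hands the job in; it is judged then, once.
The state is a dict: "time": time; "joint_positions": joint angles; "qvel": joint speeds; "effort": joint torques, N m; "tcp_pos": TCP position; "orientation": TCP orientation; "ft_force": force on the tool from outside, world axes, zero at the start; "torque": the same for the moment, N m; "width": finger opening in m; "finger_force": force on a finger pad.
Only numpy, scipy, OpenCV 4.12 (cv2) and the standard library are available. Lean on these libraries where they do the work, as an engineer would, in place of code of your own. Each camera call takes 0.05 s, during which the arm holds its last target. There are 200 camera calls.

TASK

Tidy the washed stirring kit on the lab bench: nest the white tubs one inside another in order of size, the widest standing on the bench as the outermost and every tub upright and fully down inside the next wider one there is. Lay every white stirring bar flat on the floor of the tray that matches its length, lengthways between the two end stops, side by side if two belong there. Some tubs and bars may be missing; do not disturb the amber bottle, the glass jar and the spatula.

Things in the scene. Friction and masses are not known exactly. Their poses are not given: they have to be found in the camera images.
- tub_xl_c (a point): white round tub, the widest and lowest of the set: outer diameter 136, height 50, straight wall 8 thick, base 10 thick, inner diameter 120 mm, open top. Point: on its axis, 25 mm above its underside; z up to the mouth. Always there, upright on the bench.
- tub_l_c (a point): white round tub, second widest of the set: outer diameter 106, height 64, straight wall 8 thick, base 10 thick, inner diameter 90 mm, open top. Point: on its axis, 32 mm above its underside; z up to the mouth. Starts upright on the bench or is absent. Can be lifted by its rim; nested, its rim is 24 mm above that of the next larger size.
- tub_m_c (a point): white round tub, third widest of the set: outer diameter 77, height 78, straight wall 8 thick, base 10 thick, inner diameter 61 mm, open top. Point: on its axis, 39 mm above its underside; z up to the mouth. Starts upright on the bench or is absent. Can be lifted by its rim; nested, its rim is 24 mm above that of the next larger size.
- tub_s_c (a point): white round tub, the narrowest and tallest of the set: outer diameter 50, height 92, straight wall 8 thick, base 10 thick, inner diameter 34 mm, open top. Point: on its axis, 46 mm above its underside; z up to the mouth. Starts upright on the bench or is absent. Can be lifted by its rim; nested, its rim is 24 mm above that of the next larger size.
- bar_s1_c (a point): white stirring bar, 60 mm long, 18 by 18 mm across, edges rounded, grey band round the middle; starts flat on the bench or is absent. Bars differ only in length (60, 80, 100 mm, up to two of each). Point: its centre; x along its length, z up.
- bar_s2_c (a point): white stirring bar, 60 mm long, 18 by 18 mm across, edges rounded, grey band round the middle; starts flat on the bench or is absent. Bars differ only in length (60, 80, 100 mm, up to two of each). Point: its centre; x along its length, z up.
- bar_m1_c (a point): white stirring bar, 80 mm long, 18 by 18 mm across, edges rounded, grey band round the middle; starts flat on the bench or is absent. Bars differ only in length (60, 80, 100 mm, up to two of each). Point: its centre; x along its length, z up.
- bar_m2_c (a point): white stirring bar, 80 mm long, 18 by 18 mm across, edges rounded, grey band round the middle; starts flat on the bench or is absent. Bars differ only in length (60, 80, 100 mm, up to two of each). Point: its centre; x along its length, z up.
- bar_l1_c (a point): white stirring bar, 100 mm long, 18 by 18 mm across, edges rounded, grey band round the middle; starts flat on the bench or is absent. Bars differ only in length (60, 80, 100 mm, up to two of each). Point: its centre; x along its length, z up.
- bar_l2_c (a point): white stirring bar, 100 mm long, 18 by 18 mm across, edges rounded, grey band round the middle; starts flat on the bench or is absent. Bars differ only in length (60, 80, 100 mm, up to two of each). Point: its centre; x along its length, z up.
- tray_s_in (a point): fixed grey tray for the 60 mm bars: 72 mm between its end stops, which rise 14 mm above its floor; sides open; floor 104 mm wide for two bars side by side (say at y = -26 and 26 mm). Point: centre of the floor, 9 mm above the bench; x along the bars from stop to stop, y across, z up. The trays stand side by side in any order, 115 mm apart.
- tray_m_in (a point): fixed grey tray for the 80 mm bars: 92 mm between its end stops, which rise 14 mm above its floor; sides open; floor 104 mm wide for two bars side by side (say at y = -26 and 26 mm). Point: centre of the floor, 9 mm above the bench; x along the bars from stop to stop, y across, z up. The trays stand side by side in any order, 115 mm apart.
- tray_l_in (a point): fixed grey tray for the 100 mm bars: 112 mm between its end stops, which rise 14 mm above its floor; sides open; floor 104 mm wide for two bars side by side (say at y = -26 and 26 mm). Point: centre of the floor, 9 mm above the bench; x along the bars from stop to stop, y across, z up. The trays stand side by side in any order, 115 mm apart.
- reagent_bottle: bystander: amber bottle, 72 mm diameter, 150 mm tall; origin at the centre of its underside
- jar: bystander: glass jar, 70 mm diameter, 85 mm tall; origin at the centre of its underside
- spatula: bystander: steel spatula, 190 mm long, lying flat; x runs along its length
Not all that is in view belongs to the job. Leave any red look-alike of the part that bears tub_m_c alone. What is shaped like the part that bears tub_s_c but turquoise is not meant.

How it is judged:
At the end, for the whole second after the job is handed in: Tubs upright (0.08 rad), each down on the floor of the next wider one there (5 mm), the widest on the bench; each bar flat on its own tray's floor (4 mm), between and along the end stops (0.2 rad), within 50 mm of the middle sideways; all at rest (height (world z) of tub_xl_c below 0.03 m and angle between each of tub_xl_c, tub_l_c, tub_m_c, tub_s_c's own z axis and vertical below 0.08 rad and linear speed of each of tub_xl, tub_l, tub_m, tub_s, bar_s1, bar_s2, bar_m1, bar_m2, bar_l1, bar_l2 below 0.02 m/s and horizontal distance between tub_xl_c and tub_l_c below 0.01 m and z of tub_l_c in the frame of tub_xl_c between 0.012 and 0.022 m and horizontal distance between tub_xl_c and tub_m_c below 0.0245 m and z of tub_m_c in the frame of tub_xl_c between 0.019 and 0.039 m and horizontal distance between tub_xl_c and tub_s_c below 0.038 m and z of tub_s_c in the frame of tub_xl_c between 0.026 and 0.056 m and horizontal distance between tub_l_c and tub_m_c below 0.0095 m and z of tub_m_c in the frame of tub_l_c between 0.012 and 0.022 m and horizontal distance between tub_l_c and tub_s_c below 0.023 m and z of tub_s_c in the frame of tub_l_c between 0.019 and 0.039 m and horizontal distance between tub_m_c and tub_s_c below 0.0085 m and z of tub_s_c in the frame of tub_m_c between 0.012 and 0.022 m and x of bar_s1_c in the frame of tray_s_in between -0.009 and 0.009 m and y of bar_s1_c in the frame of tray_s_in between -0.05 and 0.05 m and z of bar_s1_c in the frame of tray_s_in between 0.005 and 0.013 m and angle between the x axis of each of bar_s1_c, bar_s2_c and the x axis of tray_s_in, either way round below 0.2 rad and x of bar_s2_c in the frame of tray_s_in between -0.009 and 0.009 m and y of bar_s2_c in the frame of tray_s_in between -0.05 and 0.05 m and z of bar_s2_c in the frame of tray_s_in between 0.005 and 0.013 m and x of bar_m1_c in the frame of tray_m_in between -0.009 and 0.009 m and y of bar_m1_c in the frame of tray_m_in between -0.05 and 0.05 m and z of bar_m1_c in the frame of tray_m_in between 0.005 and 0.013 m and angle between the x axis of each of bar_m1_c, bar_m2_c and the x axis of tray_m_in, either way round below 0.2 rad and x of bar_m2_c in the frame of tray_m_in between -0.009 and 0.009 m and y of bar_m2_c in the frame of tray_m_in between -0.05 and 0.05 m and z of bar_m2_c in the frame of tray_m_in between 0.005 and 0.013 m and x of bar_l1_c in the frame of tray_l_in between -0.009 and 0.009 m and y of bar_l1_c in the frame of tray_l_in between -0.05 and 0.05 m and z of bar_l1_c in the frame of tray_l_in between 0.005 and 0.013 m and angle between the x axis of each of bar_l1_c, bar_l2_c and the x axis of tray_l_in, either way round below 0.2 rad and x of bar_l2_c in the frame of tray_l_in between -0.009 and 0.009 m and y of bar_l2_c in the frame of tray_l_in between -0.05 and 0.05 m and z of bar_l2_c in the frame of tray_l_in between 0.005 and 0.013 m); the robot touches nothing.
It fails at once if the amber bottle is moved by more than 3 cm (distance of reagent_bottle from where it was at the start of the episode above 0.03 m).
It fails at once if the glass jar is moved by more than 3 cm (distance of jar from where it was at the start of the episode above 0.03 m).
It fails at once if the spatula is moved by more than 3 cm (distance of spatula from where it was at the start of the episode above 0.03 m).
Of tub_l, tub_m, tub_s only 2 to 3 are there at a start; the rules pass over those that are not, and their reading is None.
Of bar_s1, bar_s2, bar_m1, bar_m2, bar_l1, bar_l2 only 4 to 5 are there at a start; the rules pass over those that are not, and their reading is None.
At some moment in a run one of bar_s1, bar_s2, bar_m1, bar_m2, bar_l1, bar_l2, tub_l, tub_m may be knocked a few centimetres aside while the robot is not near it.
It also fails if it takes over 208 s, if anything falls off the work surface, if the arm or the gripper's body presses on something with over 40 N, if the wrist force passes 120 N, or if a joint passes its speed limit or range.

## Working session

There is one attempt and no reset: what is moved stays moved. The work goes in short steps, Python scripts to look and compute and a shell command to move; the robot and the scene stay as the last step left them, time stands still between calls to the robot, and variables do not carry over. Pictures are saved under pics/ and viewed, at most 14 in all, crops included, and the job is handed in when it is done.

```bash
ls; mkdir -p pics
python3 - <<'E'
from bench import bot
import cv2
for n in ("scene","top"):
    d=bot.get_image(n); cv2.imwrite(f"pics/{n}0.png",d["color"]); print(n,d["K"],d["rvec"],d["tvec"])
d=bot.get_image("wrist");print(d["K"],d["T_tool_cam"])
print(bot.read_state())
E
```

```text
pics
scene [[402.21117074   0.         253.04828979]
 [  0.         402.21117074 190.89455307]
 [  0.           0.           1.        ]] [ 0.88298888  2.3892259  -1.20498842] [ 0.49290338 -0.17004006  1.43400114]
top [[491.72444846   0.         260.8088745 ]
 [  0.         491.72444846 189.52701422]
 [  0.           0.           1.        ]] [ 2.15064555 -2.15690529  0.11381814] [-0.02396119  0.62097734  1.26115808]
[[331.20385152   0.         249.15134834]
 [  0.         331.20385152 185.1440843 ]
 [  0.           0.           1.        ]] [[ 3.33783348e-04 -9.63595127e-01 -2.67365517e-01  7.26186950e-02]
 [ 9.99999885e-01  4.13643094e-04 -2.42369176e-04  1.48680796e-04]
 [ 3.44139657e-04 -2.67365405e-01  9.63595154e-01 -1.43394303e-01]
 [ 0.00000000e+00  0.00000000e+00  0.00000000e+00  1.00000000e+00]]
{'time': 0.15, 'joint_positions': array([-1.42709927e+00,  2.21090879e-01,  1.52736394e+00, -1.42806041e-05,
        1.39468990e+00, -1.26074946e-01]), 'qvel': array([ 0.00063685, -0.00398281, -0.00416946, -0.00085557, -0.00253032,
       -0.00052842]), 'effort': array([-6.43559906e-05, -4.95188284e+01, -3.87882578e+01,  6.99167023e-02,
        5.29613835e-02, -7.41740723e-05]), 'tcp_pos': array([ 0.16651084, -0.6019371 ,  0.24065181]), 'orientation': array([-7.75942508e-04,  9.90916201e-01,  1.34478552e-01, -1.38662137e-05]), 'ft_force': array([-0.56978348,  0.7065265 ,  0.54007657]), 'torque': array([-0.01229882, -0.0081903 ,  0.0054439 ]), 'finger_force': 0.0, 'width': 0.08691050569402474}
```

View pics/top0.png

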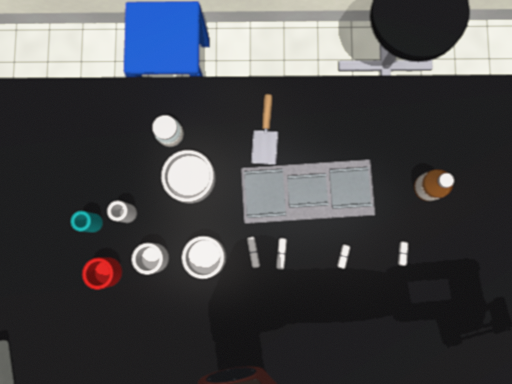

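View pics/scene0.png

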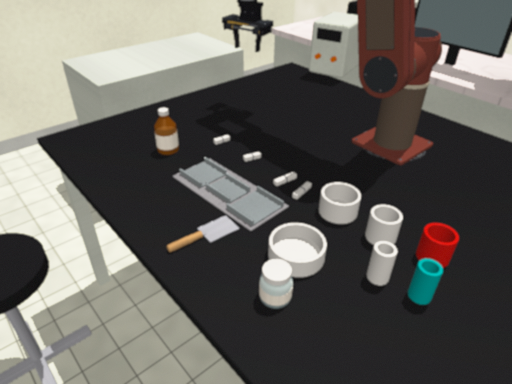

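The top view shows the white tubs: XL (188,176), L (203,257), M (150,258), S (121,211). There are four white bars at (253,252), (281,253), (343,256) and (403,253). The trays are at (265,192), (308,190) and (350,187). Could be mistaken for targets: turquoise tub (86,221), red tub (100,273), the white-lidded jar (168,130) and the bottle's cap (446,180). I'm rejecting all of these by colour or description.

```bash
cat > h.py <<'E'
from bench import bot
import cv2, numpy as np
from scipy.spatial.transform import Rotation as R
def cam(n):
    if n=="wrist":
        s=bot.read_state(); d=bot.get_image(n); q=s["orientation"]
        T=np.eye(4); T[:3,:3]=R.from_quat(q,scalar_first=True).as_matrix(); T[:3,3]=s["tcp_pos"]
        T=T@d["T_tool_cam"]; d["Rc"],d["c"]=T[:3,:3],T[:3,3]
    else:
        d=bot.get_image(n); Rm=cv2.Rodrigues(np.array(d["rvec"],float))[0]; d["Rc"]=Rm.T; d["c"]=-Rm.T@np.array(d["tvec"]).ravel()
    return d
def ray(d,px,z):
    px=np.atleast_2d(np.asarray(px,float)); p=np.c_[px,np.ones(len(px))]@np.linalg.inv(d["K"]).T@d["Rc"].T
    return d["c"]+p*((z-d["c"][2])/p[:,2])[:,None]
def proj(d,P):
    p=(np.atleast_2d(P)-d["c"])@d["Rc"]@np.array(d["K"]).T; return p[:,:2]/p[:,2:]
def white(d,lo=110):
    h=cv2.cvtColor(d["color"],cv2.COLOR_BGR2HSV); return ((h[...,2]>lo)&(h[...,1]<60)).astype(np.uint8)*255
E
python3 - <<'E'
from h import *
d=cam("top"); print("cam",d["c"])
m=white(d,90)
cs,_=cv2.findContours(m,cv2.RETR_EXTERNAL,cv2.CHAIN_APPROX_NONE)
for c in cs:
    a=cv2.contourArea(c)
    if a<60: continue
    r=cv2.minAreaRect(c)
    if r[0][1]<90: continue
    w=ray(d,cv2.boxPoints(r),0.018)[:,:2]
    e1,e2=w[1]-w[0],w[2]-w[1]
    print(np.round(r[0]),a,"ctr",w.mean(0).round(4),"sides",np.linalg.norm(e1).round(3),np.degrees(np.arctan2(e1[1],e1[0])).round(1),np.linalg.norm(e2).round(3))
im=d["color"][90:300,60:420]; im=cv2.resize(im,None,fx=2.2,fy=2.2,interpolation=cv2.INTER_CUBIC)
im=(255*(im/255.)**0.6).astype(np.uint8)
cv2.imwrite("pics/crop1.png",im)
E
```

```text
cam [ 0.46684392 -0.04288461  1.32549023]
[  6. 362.] 377.0 ctr [0.1763 0.6349] sides 0.105 3.5 0.031
[343. 256.] 178.0 ctr [ 0.4461 -0.2425] sides 0.064 -15.3 0.023
[149. 258.] 899.5 ctr [0.4409 0.2703] sides 0.096 -90.1 0.081
[403. 253.] 177.0 ctr [ 0.4538 -0.3987] sides 0.063 -6.4 0.023
[281. 253.] 215.5 ctr [ 0.4546 -0.0795] sides 0.079 -4.0 0.022
[253. 252.] 197.0 ctr [ 0.4584 -0.0044] sides 0.02 -79.6 0.082
[203. 257.] 1463.5 ctr [0.4447 0.1275] sides 0.117 -90.1 0.11
[121. 211.] 475.0 ctr [0.567  0.3483] sides 0.057 -4.4 0.078
[424. 190.] 162.0 ctr [ 0.6211 -0.4616] sides 0.044 -61.9 0.075
[446. 180.] 173.0 ctr [ 0.647  -0.5202] sides 0.043 -90.2 0.038
[188. 176.] 2225.0 ctr [0.661  0.1719] sides 0.144 -90.3 0.141
[306. 173.] 7977.5 ctr [ 0.6693 -0.1472] sides 0.356 -86.5 0.252
[167. 131.] 716.0 ctr [0.7862 0.2298] sides 0.075 -43.9 0.093
```

View pics/crop1.png

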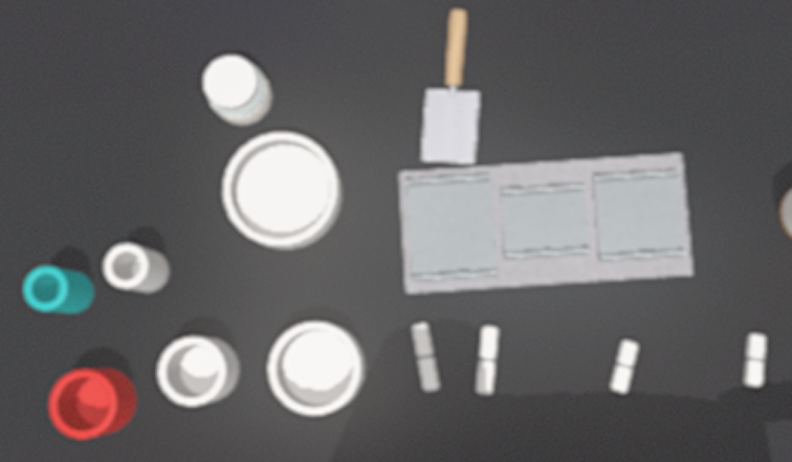

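Close crop confirms the picks: plain white L/M/S/XL, two 80 mm bars (left pair) and two 60 mm bars (right pair). Trays from the left are l, s, m. Next is a closer wrist view.

```bash
cat >> h.py <<'E'
def to(x,y,z,yaw=0):
    "print tool-axis shift (m) and turn about tool z (deg) to a tool-down pose"
    s=bot.read_state(); Rm=R.from_quat(s["orientation"],scalar_first=True); c=np.cos(np.radians(yaw)); k=np.sin(np.radians(yaw))
    g=R.from_matrix(np.array([[c,k,0],[k,-c,0],[0,0,-1.]]))
    print("->",(x,y,z,yaw),"shift",Rm.inv().apply(np.array([x,y,z])-s["tcp_pos"]).round(4),"turn",(Rm.inv()*g).as_rotvec(degrees=True).round(2),"t",round(s["time"],1))
E
python3 -m inch '[[0.49,-0.333,-0.11,0,0,15.5,-1],[0.49,-0.333,-0.11,0,0,15.5,-1],[0.49,-0.333,-0.11,0,0,15.5,-1],[0.49,-0.333,-0.11,0,0,15.5,-1],[0.49,-0.333,-0.11,0,0,15.5,-1],[0.49,-0.333,-0.11,0,0,15.5,-1],[0.49,-0.333,-0.11,0,0,15.5,-1],[0.49,-0.333,-0.11,0,0,15.5,-1],[0.49,-0.333,-0.11,0,0,15.5,-1],[0.49,-0.333,-0.11,0,0,15.5,-1],[0.49,-0.333,-0.11,0,0,15.5,-1],[0.49,-0.333,-0.11,0,0,15.5,-1]]'
python3 -m inch '[[0,0,0,0,0,0,-1],[0,0,0,0,0,0,-1],[0,0,0,0,0,0,-1]]'
python3 - <<'E'
from h import *
to(.55,-.15,.35)
d=cam("wrist"); cv2.imwrite("pics/w1.png",d["color"]); print(d["c"])
E
```

```text
time: 1.4
tcp_pos: [0.5494, -0.1509, 0.3514]
orientation: [0.0, 1.0, -0.0, 0.0]
ft_force: [0.0, -1.1, 0.5]
width: 0.0869
finger_force: 0.0
time: 1.7
tcp_pos: [0.5477, -0.1534, 0.3504]
orientation: [0.0, 1.0, -0.001, -0.001]
ft_force: [0.5, -0.2, 0.7]
width: 0.0869
finger_force: 0.0
-> (0.55, -0.15, 0.35, 0) shift [ 0.0023 -0.0034  0.0004] turn [ 0.    0.08 -0.08] t 1.7
[ 0.62061062 -0.1538295   0.49372193]
```

View pics/w1.png

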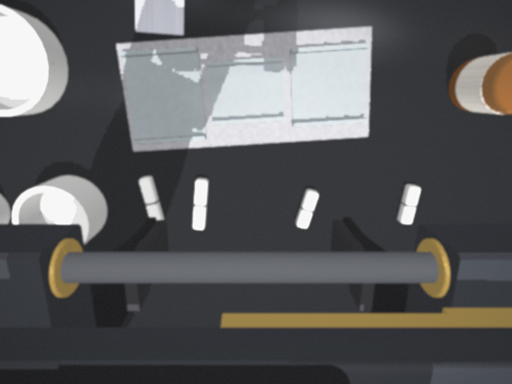

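Wrist view: bars at (150,198), (200,204), (307,209) and (410,204); board corners at (118,45), (372,27), (369,136), (134,151). Measuring the bars and enlarging the board.

Run:
```python
from h import *
d=cam("wrist"); m=white(d,100); m[:160]=0; m[232:]=0; m[:,:115]=0
m=cv2.morphologyEx(m,cv2.MORPH_CLOSE,np.ones((5,5)))
cs,_=cv2.findContours(m,cv2.RETR_EXTERNAL,cv2.CHAIN_APPROX_NONE)
for c in cs:
    if cv2.contourArea(c)<150: continue
    r=cv2.minAreaRect(c); w=ray(d,cv2.boxPoints(r),0.014)[:,:2]; e=sorted([w[1]-w[0],w[2]-w[1]],key=np.linalg.norm)
    print(np.round(r[0]),"ctr",w.mean(0).round(4),"LxW",[np.linalg.norm(v).round(3) for v in e[::-1]],"ang",(np.degrees(np.arctan2(e[1][1],e[1][0]))+90)%180-90)
im=cv2.resize(d["color"][15:165,105:385],None,fx=2.8,fy=2.8,interpolation=cv2.INTER_CUBIC)
cv2.imwrite("pics/board.png",cv2.createCLAHE(3).apply(cv2.cvtColor(im,cv2.COLOR_BGR2GRAY)))
```

```text
[307. 209.] ctr [ 0.4486 -0.2418] LxW [np.float64(0.065), np.float64(0.023)] ang -15.458853683949314
[409. 204.] ctr [ 0.4558 -0.3974] LxW [np.float64(0.065), np.float64(0.027)] ang -6.662086074044936
[200. 204.] ctr [ 0.4564 -0.0778] LxW [np.float64(0.086), np.float64(0.022)] ang -6.617168507486397
[150. 198.] ctr [ 0.4653 -0.0034] LxW [np.float64(0.073), np.float64(0.024)] ang 10.8138643489728
```

View pics/board.png

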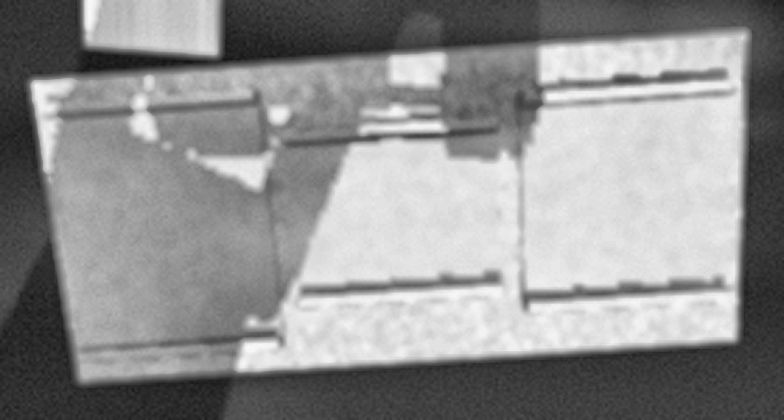

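Run:
```python
from h import *
d=cam("wrist")
f=lambda p,z: ray(d,np.array(p)/2.8+[105,15],z)[:,:2]
for n,L,t,b in (("l",.112,[(60,112),(255,98)],[(85,350),(275,336)]),("s",.072,[(290,142),(495,128)],[(303,291),(500,277)]),("m",.092,[(545,82),(725,73)],[(530,296),(722,283)])):
  for z in (.009,.023):
    T,B=f(t,z),f(b,z); print(n,z,"len",(T.mean(0)-B.mean(0)).round(4),"want",L,"ctr",((T.mean(0)+B.mean(0))/2).round(4),"width ang",[np.degrees(np.arctan2(v[0][0]-v[1][0],v[0][1]-v[1][1])).round(1) for v in(T,B)])
for z in (0,.009,.023): print(z,f([(32,80),(78,382),(748,30),(738,340)],z).round(4).tolist())
```

```text
l 0.009 len [0.116  0.0032] want 0.112 ctr [ 0.6158 -0.0357] width ang [np.float64(-3.7), np.float64(-4.0)]
l 0.023 len [0.1127 0.0031] want 0.112 ctr [ 0.616  -0.0392] width ang [np.float64(-3.7), np.float64(-4.0)]
s 0.009 len [0.072  0.0042] want 0.072 ctr [ 0.6237 -0.1509] width ang [np.float64(-3.5), np.float64(-3.8)]
s 0.023 len [0.0699 0.0041] want 0.072 ctr [ 0.6236 -0.151 ] width ang [np.float64(-3.5), np.float64(-3.8)]
m 0.009 len [0.101  0.0018] want 0.092 ctr [ 0.6352 -0.2675] width ang [np.float64(-2.5), np.float64(-3.7)]
m 0.023 len [0.0981 0.0018] want 0.092 ctr [ 0.6348 -0.2642] width ang [np.float64(-2.5), np.float64(-3.7)]
0 [[0.6865, 0.0292], [0.5359, 0.021], [0.7082, -0.3224], [0.5575, -0.3317]]
0.009 [[0.6853, 0.0258], [0.5374, 0.0178], [0.7066, -0.3193], [0.5587, -0.3285]]
0.023 [[0.6834, 0.0206], [0.5398, 0.0128], [0.7041, -0.3146], [0.5605, -0.3235]]
```

Tray s is at (.623,-.151), tray m at (.630,-.266), tray l at (.616,-.036), all with yaw 3.6°; stop spacings and the 115 pitch agree with the description. First I'll fetch the 60 mm bar at (.448,-.242).

```bash
python3 -m inch '[[-0.1,0.089,0.25,0,0,15.5,0],[-0.1,0.089,0.25,0,0,15.5,0],[-0.1,0.089,0.25,0,0,15.5,0],[-0.1,0.089,0.25,0,0,15.5,0],[-0.1,0.089,0.25,0,0,15.5,0],[-0.1,0.089,0.25,0,0,15.5,0],[-0.1,0.089,0.25,0,0,15.5,0],[-0.1,0.089,0.25,0,0,15.5,0],[-0.1,0.089,0.25,0,0,15.5,0],[-0.1,0.089,0.25,0,0,15.5,0]]' 20
python3 -c "
from h import *
to(.4485,-.242,.022,-15.5)
d=cam('wrist'); cv2.imwrite('pics/w2.png',d['color']); print(proj(d,[[.4485,-.242,.018],[.4485,-.242,0]]))"
```

```text
time: 2.85
tcp_pos: [0.4502, -0.2424, 0.1033]
orientation: [0.001, 0.991, -0.135, 0.002]
ft_force: [0.3, -0.0, 0.1]
width: 0.0439
finger_force: 0.0
-> (0.4485, -0.242, 0.022, -15.5) shift [-0.002  -0.0001  0.0813] turn [ 0.08 -0.22 -0.01] t 2.9
[[248.54261784 200.1514927 ]
 [248.56339033 193.03900376]]
```

View pics/w2.png

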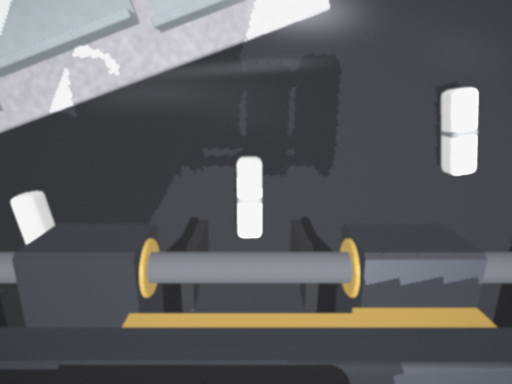

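Bar spans (250,157)-(250,237) with its band at y≈200, as predicted (248.5,200). Descend and grip.

```bash
python3 -m inch '[[-0.002,0,0.05,0,0,0,0],[-0.002,0,0.075,0,0,0,0],[-0.002,0,0.081,0,0,0,0],[-0.002,0,0.081,0,0,0,0],[-0.002,0,0.081,0,0,0,1],[-0.002,0,0.081,0,0,0,1],[-0.002,0,0.081,0,0,0,1],[-0.002,0,0.081,0,0,0,1],[-0.002,0,0.04,0,0,0,1],[-0.002,0,0,0,0,0,1],[-0.002,0,0,0,0,0,1]]' 20
python3 -c "
from h import *
to(.6214,-.125,.1,3.6)"
```

```text
time: 4.0
tcp_pos: [0.45, -0.2438, 0.107]
orientation: [0.003, 0.991, -0.135, 0.005]
ft_force: [0.5, -0.5, -0.3]
width: 0.018
finger_force: 20.0
-> (0.6214, -0.125, 0.1, 3.6) shift [ 0.1332 -0.1603  0.0077] turn [  0.31  -0.52 -19.14] t 4.0
```

```bash
python3 -m inch '[[0.133,-0.16,0,0,0,-19.1,1],[0.133,-0.16,0,0,0,-19.1,1],[0.133,-0.16,0,0,0,-19.1,1],[0.133,-0.16,0,0,0,-19.1,1],[0.133,-0.16,0,0,0,-19.1,1],[0.133,-0.16,0,0,0,-19.1,1],[0.133,-0.16,0,0,0,-19.1,1],[0.133,-0.16,0,0,0,-19.1,1]]'
python3 -c "
from h import *
to(.6214,-.125,.032,3.6)
d=cam('wrist'); cv2.imwrite('pics/w3.png',d['color'])"
```

```text
time: 4.8
tcp_pos: [0.6161, -0.1236, 0.1006]
orientation: [-0.0, 1.0, 0.03, -0.001]
ft_force: [-1.0, 0.5, -1.0]
width: 0.0179
finger_force: 20.0
-> (0.6214, -0.125, 0.032, 3.6) shift [0.0053 0.0017 0.0686] turn [-0.01  0.08 -0.13] t 4.8
```

View pics/w3.png

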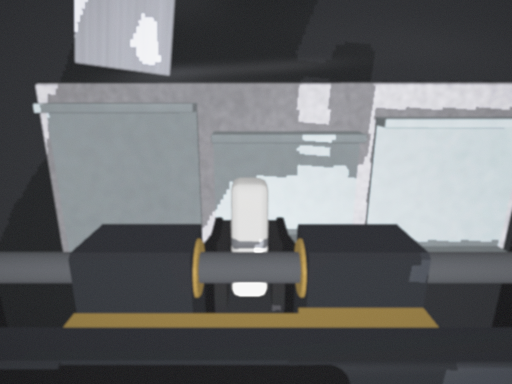

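The 60 tray spans x 210–368 with its far stop at y≈140, and the held bar is at x=249. I'll check the stop positions with this sharper view.

```bash
python3 -c "
from h import *
d=cam('wrist'); y=np.array([np.cos(np.radians(3.6)),np.sin(np.radians(3.6))])
for n,px,c,h in (('s',(289,143),(.623,-.151),.036),('l',(120,111),(.616,-.036),.056),('m',(440,128),(.630,-.266),.046),('m-',(450,242),(.630,-.266),-.046)):
    for z in (.009,.023): w=ray(d,px,z)[0,:2]; print(n,z,w.round(4),'along',((w-c)@y).round(4),'expect',h)
g=cv2.cvtColor(d['color'],cv2.COLOR_BGR2GRAY); print(g[100:160,330].tolist()); print(g[100:140,120].tolist())
"
```

```text
s 0.009 [ 0.6563 -0.1499] along 0.0333 expect 0.036
s 0.023 [ 0.6583 -0.1481] along 0.0354 expect 0.036
l 0.009 [ 0.6714 -0.0308] along 0.0556 expect 0.056
l 0.023 [ 0.6724 -0.036 ] along 0.0563 expect 0.056
m 0.009 [ 0.6733 -0.2549] along 0.0439 expect 0.046
m 0.023 [ 0.6743 -0.2468] along 0.0454 expect 0.046
m- 0.009 [ 0.5874 -0.2814] along -0.0435 expect -0.046
m- 0.023 [ 0.5934 -0.2717] along -0.0368 expect -0.046
[155, 152, 150, 154, 153, 155, 154, 156, 158, 165, 175, 179, 182, 181, 182, 181, 177, 171, 161, 161, 159, 160, 161, 159, 159, 155, 154, 155, 156, 156, 152, 139, 127, 134, 172, 213, 227, 230, 230, 229, 229, 224, 202, 164, 148, 148, 150, 159, 166, 176, 200, 218, 218, 199, 168, 150, 148, 150, 148, 148]
[149, 147, 143, 143, 147, 154, 155, 155, 153, 154, 152, 148, 144, 144, 148, 148, 150, 150, 149, 149, 149, 149, 149, 153, 152, 152, 151, 152, 151, 151, 151, 149, 150, 150, 148, 149, 151, 150, 151, 152]
```

Agrees within 1–3 mm. Lower and release.

```bash
python3 -m inch '[[0.0045,0.0015,0.04,0,0,0,1],[0.0045,0.0015,0.062,0,0,0,1],[0.0045,0.0015,0.0675,0,0,0,1],[0.0045,0.0015,0.0675,0,0,0,1],[0.0045,0.0015,0.0675,0,0,0,1],[0.0045,0.0015,0.0675,0,0,0,0],[0.0045,0.0015,0.0675,0,0,0,0],[0.0045,0.0015,0.0675,0,0,0,0],[0.0045,0.0015,0.03,0,0,0,0],[0.0045,0.0015,0,0,0,0,0],[0.0045,0.0015,0,0,0,0,0]]'
python3 -c "
from h import *
to(.455,-.398,.1,-6.5)"
```

```text
time: 6.0
tcp_pos: [0.6258, -0.125, 0.1071]
orientation: [0.002, 1.0, 0.031, 0.005]
ft_force: [1.1, -0.3, 1.0]
width: 0.0429
finger_force: 0.0
-> (0.455, -0.398, 0.1, -6.5) shift [-0.1875  0.2618  0.0064] turn [ 0.16 -0.54 10.07] t 6.0
```

```bash
python3 -m inch '[[-0.1875,0.262,0,0,0,10,0],[-0.1875,0.262,0,0,0,10,0],[-0.1875,0.262,0,0,0,10,0],[-0.1875,0.262,0,0,0,10,0],[-0.1875,0.262,0,0,0,10,0],[-0.1875,0.262,0,0,0,10,0],[-0.1875,0.262,0,0,0,10,0],[-0.1875,0.262,0,0,0,10,0],[-0.1875,0.262,0,0,0,10,0],[-0.1875,0.262,0,0,0,10,0]]'
cat >> h.py <<'E'
def bar(d,near):
    "bar by white mask nearest to a world point: centre, size, angle at z=.018"
    m=cv2.morphologyEx(white(d,100),cv2.MORPH_CLOSE,np.ones((5,5))); p=proj(d,[[*near,.018]])[0]
    cs,_=cv2.findContours(m,cv2.RETR_EXTERNAL,cv2.CHAIN_APPROX_NONE)
    c=min((c for c in cs if cv2.contourArea(c)>100),key=lambda c:np.linalg.norm(np.array(cv2.minAreaRect(c)[0])-p))
    r=cv2.minAreaRect(c); w=ray(d,cv2.boxPoints(r),.016)[:,:2]; e=sorted([w[1]-w[0],w[2]-w[1]],key=np.linalg.norm)
    print("bar px",np.round(r[0]),"pred",p.round(),"ctr",w.mean(0).round(4),"LxW",np.linalg.norm(e[1]).round(3),np.linalg.norm(e[0]).round(3),"ang",round((np.degrees(np.arctan2(e[1][1],e[1][0]))+90)%180-90,1))
E
python3 -c "
from h import *
to(.455,-.398,.022,-6.5); bar(cam('wrist'),(.455,-.398)); d=cam('top'); bar(d,(.455,-.079)); bar(d,(.458,-.004)); bar(d,(.6214,-.125))"
```

```text
time: 7.0
tcp_pos: [0.4517, -0.3958, 0.1008]
orientation: [-0.0, 0.998, -0.056, -0.0]
ft_force: [-0.0, 0.6, -0.2]
width: 0.0435
finger_force: 0.0
-> (0.455, -0.398, 0.022, -6.5) shift [0.0035 0.0019 0.0787] turn [-0.04  0.01  0.12] t 7.0
bar px [253. 190.] pred [251. 194.] ctr [ 0.4564 -0.3993] LxW 0.064 0.019 ang -6.8
bar px [281. 253.] pred [281. 253.] ctr [ 0.4544 -0.0786] LxW 0.079 0.019 ang -5.6
bar px [253. 252.] pred [253. 252.] ctr [ 0.4583 -0.0034] LxW 0.082 0.022 ang 9.5
bar px [306. 173.] pred [298. 190.] ctr [ 0.6701 -0.1473] LxW 0.355 0.252 ang -86.3
```

```bash
python3 -m inch '[[0.004,0.003,0.05,0,0,0,0],[0.004,0.003,0.073,0,0,0,0],[0.004,0.003,0.078,0,0,0,0],[0.004,0.003,0.078,0,0,0,0],[0.004,0.003,0.078,0,0,0,1],[0.004,0.003,0.078,0,0,0,1],[0.004,0.003,0.078,0,0,0,1],[0.004,0.003,0.078,0,0,0,1],[0.004,0.003,0.04,0,0,0,1],[0.004,0.003,0,0,0,0,1],[0.004,0.003,0,0,0,0,1]]'
python3 -c "
from h import *
to(.6236,-.177,.1,3.6)"
```

```text
time: 8.2
tcp_pos: [0.4579, -0.4039, 0.1081]
orientation: [0.004, 0.998, -0.056, 0.004]
ft_force: [1.4, -0.0, -0.3]
width: 0.0179
finger_force: 20.0
-> (0.6236, -0.177, 0.1, 3.6) shift [ 0.1391 -0.2441  0.0074] turn [  0.49  -0.46 -10.05] t 8.2
```

```bash
python3 -m inch '[[0.139,-0.242,0,0,0,-10,1],[0.139,-0.242,0,0,0,-10,1],[0.139,-0.242,0,0,0,-10,1],[0.139,-0.242,0,0,0,-10,1],[0.139,-0.242,0,0,0,-10,1],[0.139,-0.242,0,0,0,-10,1],[0.139,-0.242,0,0,0,-10,1],[0.139,-0.242,0,0,0,-10,1],[0.139,-0.242,0,0,0,-10,1]]'
python3 -c "
from h import *
to(.6236,-.177,.032,3.6)
d=cam('wrist'); cv2.imwrite('pics/w4.png',d['color'])"
```

```text
time: 9.1
tcp_pos: [0.6193, -0.1765, 0.1007]
orientation: [0.0, 1.0, 0.031, -0.0]
ft_force: [0.4, -0.6, -1.5]
width: 0.0178
finger_force: 20.0
-> (0.6236, -0.177, 0.032, 3.6) shift [0.0043 0.0008 0.0687] turn [ 0.    0.05 -0.09] t 9.1
```

View pics/w4.png

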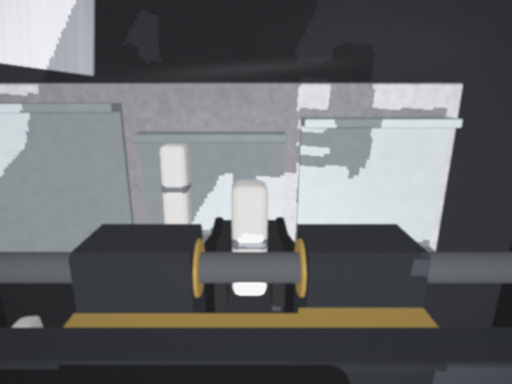

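First 60 bar lies in its tray with its band at (176,188). I'll check its offset before lowering the second.

```bash
python3 -c "
from h import *
d=cam('wrist'); print(ray(d,(176,188),.027), ray(d,(210,136),.023),ray(d,(210,143),.009)); to(.6236,-.177,.032,3.6)"
```

```text
[[ 0.62652796 -0.12654571  0.027     ]] [[ 0.66278088 -0.14822635  0.023     ]] [[ 0.65597031 -0.14682622  0.009     ]]
-> (0.6236, -0.177, 0.032, 3.6) shift [0.0043 0.0004 0.069 ] turn [ 0.    0.02 -0.15] t 9.2
```

```bash
for i in 1 2; do python3 -m inch '[[0,0,0,0,0,0,1],[0,0,0,0,0,0,1],[0,0,0,0,0,0,1]]' | sed -n 1,2p; done
```

```text
time: 9.5
tcp_pos: [0.6199, -0.1761, 0.1012]
time: 9.8
tcp_pos: [0.6201, -0.1755, 0.1011]
```

```bash
python3 -m inch '[[0.002,0.001,0.03,0,0,0,1],[0.002,0.001,0.055,0,0,0,1],[0.002,0.001,0.065,0,0,0,1],[0.002,0.001,0.0675,0,0,0,1],[0.002,0.001,0.0675,0,0,0,1],[0.002,0.001,0.0675,0,0,0,1],[0.002,0.001,0.0675,0,0,0,1],[0.002,0.001,0.0675,0,0,0,1]]'
python3 -c "
from h import *
to(.622,-.177,.032,3.6)"
```

```text
time: 10.6
tcp_pos: [0.6226, -0.1766, 0.0342]
orientation: [0.0, 1.0, 0.031, 0.0]
ft_force: [-0.5, 0.5, -0.1]
width: 0.0181
finger_force: 20.0
-> (0.622, -0.177, 0.032, 3.6) shift [-0.0006  0.0004  0.0022] turn [ 0.03 -0.05 -0.04] t 10.6
```

Good tracking. Down 2 mm, release, lift.

```bash
python3 -m inch '[[0,0,0.002,0,0,0,1],[0,0,0.002,0,0,0,1],[0,0,0.002,0,0,0,0],[0,0,0.002,0,0,0,0],[0,0,0.002,0,0,0,0],[0,0,-0.02,0,0,0,0],[0,0,-0.068,0,0,0,0],[0,0,-0.068,0,0,0,0],[0,0,-0.068,0,0,0,0],[0,0,-0.068,0,0,0,0]]'
python3 -c "
from h import *
to(.456,-.079,.1,-6); d=cam('wrist'); cv2.imwrite('pics/w5.png',d['color'])"
```

```text
time: 11.6
tcp_pos: [0.6214, -0.1761, 0.1005]
orientation: [-0.0, 1.0, 0.031, -0.001]
ft_force: [-0.7, 0.1, -0.7]
width: 0.0432
finger_force: 0.0
-> (0.456, -0.079, 0.1, -6) shift [-0.159  -0.1072  0.0008] turn [-0.04  0.1   9.56] t 11.6
```

View pics/w5.png

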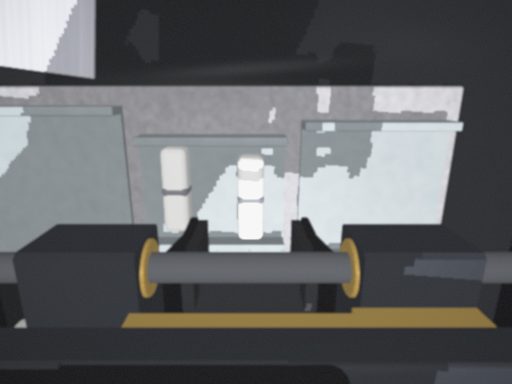

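Both 60 bars lie between the stops (y≈143 and 240). Next the 80 bar at (.456,-.079).

```bash
python3 -m inch '[[-0.159,-0.107,0,0,0,9.6,0],[-0.159,-0.107,0,0,0,9.6,0],[-0.159,-0.107,0,0,0,9.6,0],[-0.159,-0.107,0,0,0,9.6,0],[-0.159,-0.107,0,0,0,9.6,0],[-0.159,-0.107,0,0,0,9.6,0],[-0.159,-0.107,0,0,0,9.6,0],[-0.159,-0.107,0,0,0,9.6,0],[-0.159,-0.107,0,0,0,9.6,0]]'
python3 -c "
from h import *
to(.456,-.079,.022,-6); d=cam('wrist'); bar(d,(.456,-.079)); m=white(d); p=proj(d,[[.456,-.079,.018]])[0].astype(int); print(m[100:225,p[0]].tolist().index(255)+100, proj(d,[[.456+.04*np.cos(.105),-.079-.04*np.sin(.105),.018]]))"
```

```text
time: 12.55
tcp_pos: [0.4577, -0.0801, 0.1016]
orientation: [0.0, 0.999, -0.053, 0.0]
ft_force: [0.3, -0.1, -0.5]
width: 0.0436
finger_force: 0.0
-> (0.456, -0.079, 0.022, -6) shift [-0.0018 -0.0009  0.0796] turn [ 0.   -0.01 -0.07] t 12.6
bar px [232. 212.] pred [248. 201.] ctr [ 0.4444 -0.0666] LxW 0.164 0.11 ang 84.0
143 [[247.44117929 145.2413748 ]]
```

```bash
python3 -m inch '[[-0.001,-0.001,0.05,0,0,0,0],[-0.001,-0.001,0.073,0,0,0,0],[-0.001,-0.001,0.079,0,0,0,0],[-0.001,-0.001,0.079,0,0,0,0],[-0.001,-0.001,0.079,0,0,0,1],[-0.001,-0.001,0.079,0,0,0,1],[-0.001,-0.001,0.079,0,0,0,1],[-0.001,-0.001,0.079,0,0,0,1],[-0.001,-0.001,0.04,0,0,0,1],[-0.001,-0.001,0,0,0,0,1],[-0.001,-0.001,0,0,0,0,1],[-0.001,-0.001,0,0,0,0,1]]'
python3 -c "
from h import *
to(.6274,-.240,.1,3.6)"
```

```text
time: 13.8
tcp_pos: [0.4569, -0.0787, 0.1029]
orientation: [0.0, 0.999, -0.053, 0.002]
ft_force: [-1.4, -0.2, -0.8]
width: 0.0182
finger_force: 20.0
-> (0.6274, -0.24, 0.1, 3.6) shift [0.1865 0.1425 0.0036] turn [ 0.06 -0.18 -9.64] t 13.8
```

```bash
python3 -m inch '[[0.1865,0.1425,0,0,0,-9.6,1],[0.1865,0.1425,0,0,0,-9.6,1],[0.1865,0.1425,0,0,0,-9.6,1],[0.1865,0.1425,0,0,0,-9.6,1],[0.1865,0.1425,0,0,0,-9.6,1],[0.1865,0.1425,0,0,0,-9.6,1],[0.1865,0.1425,0,0,0,-9.6,1],[0.1865,0.1425,0,0,0,-9.6,1],[0.1865,0.1425,0,0,0,-9.6,1],[0.1865,0.1425,0,0,0,-9.6,1],[0.1865,0.1425,0,0,0,-9.6,1]]'
python3 -c "
from h import *
to(.6274,-.240,.032,3.6)"
```

```text
time: 14.9
tcp_pos: [0.6263, -0.2392, 0.102]
orientation: [0.0, 1.0, 0.031, 0.0]
ft_force: [-0.2, -0.1, -0.9]
width: 0.0176
finger_force: 20.0
-> (0.6274, -0.24, 0.032, 3.6) shift [0.0011 0.0009 0.07  ] turn [ 0.01 -0.02 -0.01] t 14.9
```

```bash
python3 -m inch '[[0.001,0.001,0.03,0,0,0,1],[0.001,0.001,0.055,0,0,0,1],[0.001,0.001,0.065,0,0,0,1],[0.001,0.001,0.07,0,0,0,1],[0.001,0.001,0.07,0,0,0,1],[0.001,0.001,0.07,0,0,0,1],[0.001,0.001,0.07,0,0,0,1]]'
python3 -m inch '[[0,0,0,0,0,0,0],[0,0,0,0,0,0,0],[0,0,0,0,0,0,0],[0,0,-0.025,0,0,0,0],[0,0,-0.07,0,0,0,0],[0,0,-0.07,0,0,0,0],[0,0,-0.07,0,0,0,0],[0,0,-0.07,0,0,0,0]]'
python3 -c "
from h import *
to(.459,-.0035,.1,10); d=cam('wrist'); cv2.imwrite('pics/w6.png',d['color']); d=cam('top'); bar(d,(.4583,-.0034))"
```

```text
time: 15.6
tcp_pos: [0.628, -0.2408, 0.0329]
orientation: [0.0, 1.0, 0.031, 0.001]
ft_force: [-1.9, 1.1, 5.3]
width: 0.0178
finger_force: 20.0
time: 16.4
tcp_pos: [0.6267, -0.2403, 0.1004]
orientation: [-0.0, 1.0, 0.031, -0.001]
ft_force: [0.8, 0.3, -0.5]
width: 0.0436
finger_force: 0.0
-> (0.459, -0.0035, 0.1, 10) shift [-0.1527 -0.2467  0.0008] turn [-0.06  0.09 -6.44] t 16.4
bar px [253. 252.] pred [253. 252.] ctr [ 0.4576 -0.0044] LxW 0.08 0.019 ang 11.3
```

View pics/w6.png

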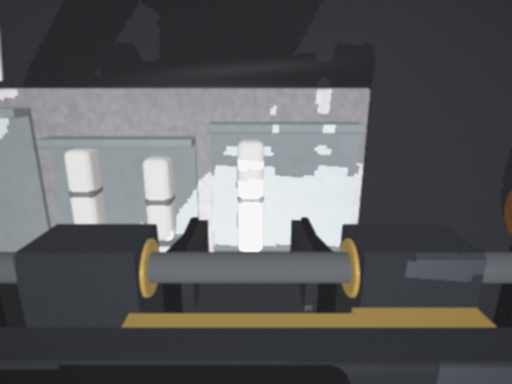

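The first 80 bar is in its tray at (250,195), clear of the far stop (y≈130). Next the last bar, at (.459,-.004), 10.5°.

```bash
python3 -m inch '[[-0.1527,-0.247,0,0,0,-6.7,0],[-0.1527,-0.247,0,0,0,-6.7,0],[-0.1527,-0.247,0,0,0,-6.7,0],[-0.1527,-0.247,0,0,0,-6.7,0],[-0.1527,-0.247,0,0,0,-6.7,0],[-0.1527,-0.247,0,0,0,-6.7,0],[-0.1527,-0.247,0,0,0,-6.7,0],[-0.1527,-0.247,0,0,0,-6.7,0],[-0.1527,-0.247,0,0,0,-6.7,0],[-0.1527,-0.247,0,0,0,-6.7,0],[-0.1527,-0.247,0,0,0,-6.7,0]]'
python3 -c "
from h import *
to(.459,-.004,.022,10.5); d=cam('wrist'); g=d['color'].max(2); a=np.radians(10.5)
p=proj(d,[[.459,-.004,.018]])[0].astype(int); e=proj(d,[[.459+.04*np.cos(a),-.004+.04*np.sin(a),.018]])[0]; print(p,e)
for r in (int(e[1])+12,int(e[1])+25): print(r,g[r,p[0]-24:p[0]+25:2].tolist())
print(g[int(e[1])-20:int(e[1])+20:2,p[0]].tolist())"
```

```text
time: 17.6
tcp_pos: [0.4602, -0.0045, 0.1015]
orientation: [-0.0, 0.996, 0.089, -0.0]
ft_force: [0.3, 0.6, -0.3]
width: 0.0435
finger_force: 0.0
-> (0.459, -0.004, 0.022, 10.5) shift [-0.0011 -0.0007  0.0795] turn [-0.    0.01 -0.32] t 17.6
[248 199] [247.67575403 144.18445913]
156 [49, 48, 44, 45, 51, 142, 218, 228, 232, 233, 233, 233, 233, 233, 233, 232, 228, 215, 122, 49, 47, 48, 50, 48, 48]
169 [47, 48, 50, 48, 48, 120, 212, 227, 231, 233, 233, 233, 233, 233, 233, 232, 228, 214, 127, 60, 62, 63, 63, 64, 61]
[51, 49, 47, 47, 50, 47, 47, 48, 90, 181, 216, 229, 232, 233, 234, 234, 233, 233, 233, 232]
```

```bash
python3 -m inch '[[0.001,-0.001,0.05,0,0,0,0],[0.001,-0.001,0.073,0,0,0,0],[0.001,-0.001,0.079,0,0,0,0],[0.001,-0.001,0.079,0,0,0,0],[0.001,-0.001,0.079,0,0,0,1],[0.001,-0.001,0.079,0,0,0,1],[0.001,-0.001,0.079,0,0,0,1],[0.001,-0.001,0.079,0,0,0,1],[0.001,-0.001,0.04,0,0,0,1],[0.001,-0.001,0,0,0,0,1],[0.001,-0.001,0,0,0,0,1],[0.001,-0.001,0,0,0,0,1]]'
python3 -c "
from h import *
to(.6306,-.292,.1,3.6)"
```

```text
time: 18.85
tcp_pos: [0.4616, -0.0026, 0.1029]
orientation: [0.0, 0.996, 0.089, 0.002]
ft_force: [-0.1, 0.2, -1.0]
width: 0.0177
finger_force: 20.0
-> (0.6306, -0.292, 0.1, 3.6) shift [0.1147 0.3149 0.0036] turn [ 0.06 -0.18  6.66] t 18.9
```

```bash
python3 -m inch '[[0.1145,0.315,0,0,0,6.6,1],[0.1145,0.315,0,0,0,6.6,1],[0.1145,0.315,0,0,0,6.6,1],[0.1145,0.315,0,0,0,6.6,1],[0.1145,0.315,0,0,0,6.6,1],[0.1145,0.315,0,0,0,6.6,1],[0.1145,0.315,0,0,0,6.6,1],[0.1145,0.315,0,0,0,6.6,1],[0.1145,0.315,0,0,0,6.6,1],[0.1145,0.315,0,0,0,6.6,1],[0.1145,0.315,0,0,0,6.6,1],[0.1145,0.315,0,0,0,6.6,1]]'
python3 -c "
from h import *
to(.6306,-.292,.032,3.6)"
```

```text
time: 20.05
tcp_pos: [0.6291, -0.2908, 0.1017]
orientation: [-0.0, 0.999, 0.033, -0.0]
ft_force: [-0.6, -0.1, -0.5]
width: 0.0177
finger_force: 20.0
-> (0.6306, -0.292, 0.032, 3.6) shift [0.0014 0.0013 0.0697] turn [-0.01  0.01  0.13] t 20.1
```

```bash
cat >> h.py <<'E'
from scipy.optimize import least_squares
def tub(d,near,h,r):
    "axis of a tub: white contour nearest to a rough point, its far-from-camera side lies on the rim circle (height h, outer radius r)"
    p=proj(d,[[*near,h]])[0]; cs,_=cv2.findContours(white(d,110),cv2.RETR_EXTERNAL,cv2.CHAIN_APPROX_NONE)
    c=min((c for c in cs if cv2.contourArea(c)>250),key=lambda c:np.linalg.norm(c[:,0].mean(0)-p))[:,0]
    w=ray(d,c,h)[:,:2]; x=np.array(near,float)
    for _ in range(4):
        u=x-d["c"][:2]; v=(w-x)/np.linalg.norm(w-x,axis=1)[:,None]; k=(v@(u/np.linalg.norm(u))>0.1)&(abs(np.linalg.norm(w-x,axis=1)-r)<.025)
        x=least_squares(lambda q:np.linalg.norm(w[k]-q,axis=1)-r,x,loss="soft_l1",f_scale=.001).x
    print("tub",x.round(4),"n",k.sum(),"rms mm",(1e3*np.sqrt(np.mean((np.linalg.norm(w[k]-x,axis=1)-r)**2))).round(2)); return x
E
python3 -m inch '[[0.0015,0.001,0.03,0,0,0,1],[0.0015,0.001,0.055,0,0,0,1],[0.0015,0.001,0.065,0,0,0,1],[0.0015,0.001,0.07,0,0,0,1],[0.0015,0.001,0.07,0,0,0,1],[0.0015,0.001,0.07,0,0,0,1],[0.0015,0.001,0.07,0,0,0,1]]'
python3 -m inch '[[0,0,0,0,0,0,0],[0,0,0,0,0,0,0],[0,0,0,0,0,0,0],[0,0,-0.025,0,0,0,0],[0,0,-0.07,0,0,0,0],[0,0,-0.12,0,0,0,0],[0,0,-0.17,0,0,0,0],[0,0,-0.17,0,0,0,0],[0,0,-0.17,0,0,0,0]]'
python3 -c "
from h import *
d=cam('wrist'); cv2.imwrite('pics/w7.png',d['color']); d=cam('top')
for n,h,r in (((.66,.17),.05,.068),((.445,.125),.064,.053),((.44,.26),.078,.0385),((.56,.33),.092,.025)): tub(d,n,h,r)
"
```

```text
time: 20.75
tcp_pos: [0.6315, -0.2929, 0.0329]
orientation: [0.0, 0.999, 0.032, 0.001]
ft_force: [-2.8, 1.2, 5.4]
width: 0.0179
finger_force: 20.0
time: 21.65
tcp_pos: [0.6319, -0.2937, 0.2041]
orientation: [0.001, 0.999, 0.032, 0.002]
ft_force: [0.6, -0.8, -1.3]
width: 0.0436
finger_force: 0.0
tub [0.6581 0.1687] n 69 rms mm 0.7
tub [0.4469 0.124 ] n 57 rms mm 8.0
tub [0.44 0.26] n 0 rms mm nan
tub [0.5628 0.3374] n 26 rms mm 0.71
  return _methods._mean(a, axis=axis, dtype=dtype,
  ret = ret.dtype.type(ret / rcount)
```

View pics/w7.png

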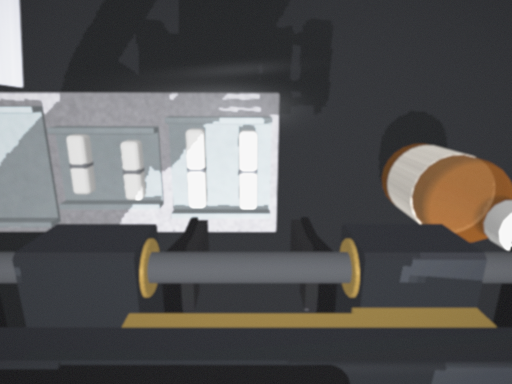

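All four bars lie in the correct trays (bars at (80,165),(133,170),(196,168),(248,170)). L and M fits failed, so I'm checking the contours numerically.

```bash
python3 -c "
from h import *
d=cam('top')
for lo in (70,110,150):
  cs,_=cv2.findContours(white(d,lo),cv2.RETR_EXTERNAL,cv2.CHAIN_APPROX_NONE)
  for c in cs:
    x,y,w,h=cv2.boundingRect(c)
    if cv2.contourArea(c)>150 and x<240 and 90<y<330: print(lo,(x,y,w,h),cv2.contourArea(c))
"
```

```text
70 (150, 236, 76, 43) 2326.0
70 (106, 200, 31, 23) 511.5
70 (160, 149, 56, 55) 2296.0
70 (152, 115, 32, 32) 745.5
110 (150, 237, 75, 41) 2156.0
110 (107, 200, 29, 22) 419.0
110 (161, 150, 54, 53) 2182.5
110 (152, 115, 31, 32) 688.5
150 (151, 237, 72, 41) 1993.0
150 (107, 201, 21, 20) 303.5
150 (161, 150, 53, 52) 2075.5
150 (153, 115, 29, 31) 619.5
```

M seems to have been knocked toward L (they now touch in the image). I'll move the wrist camera over them.

```bash
python3 -m inch '[[-0.085,-0.46,-0.14,0,0,3.7,0.3],[-0.085,-0.46,-0.14,0,0,3.7,0.3],[-0.085,-0.46,-0.14,0,0,3.7,0.3],[-0.085,-0.46,-0.14,0,0,3.7,0.3],[-0.085,-0.46,-0.14,0,0,3.7,0.3],[-0.085,-0.46,-0.14,0,0,3.7,0.3],[-0.085,-0.46,-0.14,0,0,3.7,0.3],[-0.085,-0.46,-0.14,0,0,3.7,0.3],[-0.085,-0.46,-0.14,0,0,3.7,0.3],[-0.085,-0.46,-0.14,0,0,3.7,0.3],[-0.085,-0.46,-0.14,0,0,3.7,0.3],[-0.085,-0.46,-0.14,0,0,3.7,0.3]]'
python3 -c "
from h import *
to(.4,.1,.1,0); d=cam('wrist'); cv2.imwrite('pics/w8.png',d['color']);print(d['c'],proj(d,[[.4469,.124,.064],[.658,.1687,.05]]))"
```

```text
time: 23.0
tcp_pos: [0.5161, 0.1612, 0.34]
orientation: [0.0, 1.0, 0.001, -0.001]
ft_force: [-1.0, -0.5, 0.1]
width: 0.0305
finger_force: 0.0
-> (0.4, 0.1, 0.1, 0) shift [-0.1156  0.0608  0.2403] turn [0.05 0.14 0.08] t 23.0
[0.58911275 0.16113915 0.4831913 ] [[276.63364232 203.06878686]
 [242.79232158  32.90035379]]
```

View pics/w8.png

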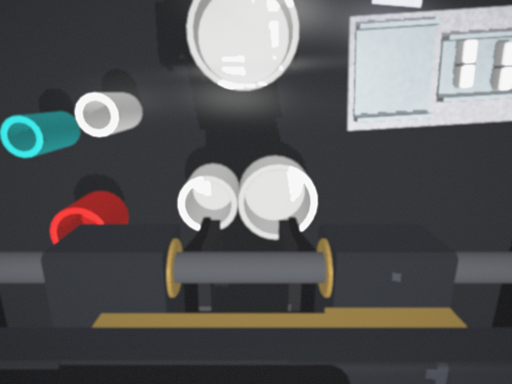

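L's rim is centred at about (278,203) and M's at about (208,203), nearly touching. S is at (100,114), XL at (243,40). Gated circle fits from both views:

```bash
cat >> h.py <<'E'
def rim(d,near,h,r,gate=.006,rows=384):
    m=white(d,110); m[rows:]=0; cs,_=cv2.findContours(m,cv2.RETR_EXTERNAL,cv2.CHAIN_APPROX_NONE)
    w=ray(d,np.concatenate([c[:,0] for c in cs if (c[:,0,1]<rows-1).any()]),h)[:,:2]; x=np.array(near,float)
    for _ in range(8):
        q=np.linalg.norm(w-x,axis=1); u=x-d["c"][:2]; k=(abs(q-r)<gate)&((w-x)@u/q/np.linalg.norm(u)>-.15)
        x=least_squares(lambda c:np.linalg.norm(w[k]-c,axis=1)-r,x,loss="soft_l1",f_scale=.001).x
    print("rim",x.round(4),"n",k.sum(),"mad mm",(1e3*np.median(abs(np.linalg.norm(w[k]-x,axis=1)-r))).round(2)); return x
E
python3 -c "
from h import *
d=cam('wrist')
L0=ray(d,(278,203),.064)[0,:2];M0=ray(d,(208,202),.078)[0,:2];S0=ray(d,(97,114),.092)[0,:2];print(L0,M0,S0)
a=((L0,.064,.053),(M0,.078,.0385),(S0,.092,.025),((.658,.169),.05,.068))
for n,h,r in a: rim(d,n,h,r,.007,222)
print('top'); d=cam('top')
for n,h,r in a: rim(d,n,h,r,.007)
"
```

```text
[0.44704214 0.12138202] [0.45316731 0.21286709] [0.56505    0.33572444]
rim [0.4482 0.1231] n 64 mad mm 0.71
rim [0.4511 0.2151] n 65 mad mm 1.03
rim [0.5639 0.3383] n 69 mad mm 0.3
rim [0.6587 0.1686] n 89 mad mm 0.56
top
rim [0.4465 0.1215] n 45 mad mm 0.95
rim [0.4532 0.2129] n 0 mad mm nan
rim [0.565  0.3357] n 0 mad mm nan
rim [0.657  0.1667] n 79 mad mm 0.7
  return _methods._mean(a, axis=axis, dtype=dtype,
  ret = ret.dtype.type(ret / rcount)
```

L (.4475,.1225) and M (.4515,.214) are 91.5 mm apart, so just touching, which is consistent. S (.564,.338), XL (.658,.168). Grip L by its −y rim.

```bash
python3 -m inch '[[-0.068,0.088,0.21,0,0,0,0.2],[-0.068,0.088,0.21,0,0,0,0.2],[-0.068,0.088,0.21,0,0,0,0.2],[-0.068,0.088,0.21,0,0,0,0.2],[-0.068,0.088,0.21,0,0,0,0.2],[-0.068,0.088,0.21,0,0,0,0.2],[-0.068,0.088,0.21,0,0,0,0.2],[-0.068,0.088,0.21,0,0,0,0.2],[-0.068,0.088,0.21,0,0,0,0.2],[-0.068,0.088,0.21,0,0,0,0.2]]' 45
python3 -c "
from h import *
to(.4475,.0735,.065)"
```

```text
time: 24.15
tcp_pos: [0.4501, 0.0731, 0.1333]
orientation: [-0.0, 1.0, -0.0, 0.002]
ft_force: [-0.3, 0.3, 0.9]
width: 0.0348
finger_force: 0.0
-> (0.4475, 0.0735, 0.065, 0) shift [-0.0029 -0.0004  0.0682] turn [-0.   -0.18 -0.01] t 24.1
```

```bash
python3 -m inch '[[-0.002,0,0.03,0,0,0,0.2],[-0.002,0,0.055,0,0,0,0.2],[-0.002,0,0.066,0,0,0,0.2],[-0.002,0,0.066,0,0,0,0.2],[-0.002,0,0.066,0,0,0,1],[-0.002,0,0.066,0,0,0,1],[-0.002,0,0.066,0,0,0,1],[-0.002,0,0.066,0,0,0,1],[-0.002,0,0.066,0,0,0,1]]' 45
python3 -m inch '[[0,0,-0.02,0,0,0,1],[0,0,-0.05,0,0,0,1],[0,0,-0.08,0,0,0,1],[0,0,-0.1,0,0,0,1],[0,0,-0.1,0,0,0,1],[0,0,-0.1,0,0,0,1],[0,0,-0.1,0,0,0,1]]'
python3 -c "
from h import *
to(.658,.119,.165)"
```

```text
time: 25.05
tcp_pos: [0.4474, 0.0729, 0.0664]
orientation: [-0.0, 1.0, -0.0, 0.001]
ft_force: [-0.9, 0.8, 3.7]
width: 0.0075
finger_force: 45.2
time: 25.75
tcp_pos: [0.4453, 0.0727, 0.1637]
orientation: [0.0, 1.0, -0.0, -0.002]
ft_force: [-0.4, -1.0, -2.3]
width: 0.0076
finger_force: 45.2
-> (0.658, 0.119, 0.165, 0) shift [ 0.2126 -0.0464 -0.002 ] turn [ 0.    0.18 -0.04] t 25.8
```

```bash
python3 -m inch '[[0.05,-0.011,0,0,0,0,1],[0.09,-0.02,0,0,0,0,1],[0.13,-0.028,0,0,0,0,1],[0.17,-0.037,0,0,0,0,1],[0.2,-0.043,0,0,0,0,1],[0.211,-0.046,0,0,0,0,1],[0.211,-0.046,0,0,0,0,1],[0.211,-0.046,0,0,0,0,1],[0.211,-0.046,0,0,0,0,1],[0.211,-0.046,0,0,0,0,1]]'
python3 -c "
from h import *
to(.658,.119,.075); d=cam('wrist'); cv2.imwrite('pics/w9.png',d['color'])"
```

```text
time: 26.75
tcp_pos: [0.6568, 0.1185, 0.1653]
orientation: [0.0, 1.0, -0.0, -0.0]
ft_force: [-0.1, -1.4, -2.2]
width: 0.0079
finger_force: 45.4
-> (0.658, 0.119, 0.075, 0) shift [ 0.0013 -0.0005  0.0903] turn [ 0.    0.05 -0.05] t 26.8
```

View pics/w9.png

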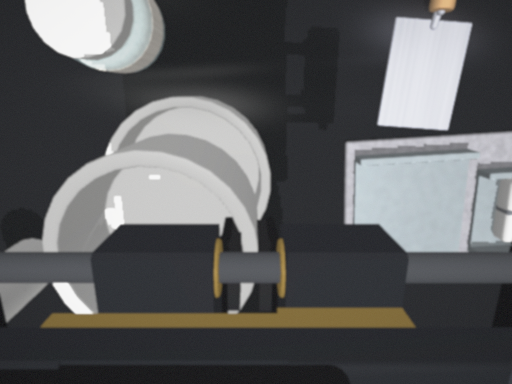

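L is above XL (L rim centre x≈150, XL rim top at (190,97)). Lower slowly with force check.

```bash
python3 -m inch '[[0.001,0,0.02,0,0,0,1],[0.001,0,0.035,0,0,0,1],[0.001,0,0.045,0,0,0,1],[0.001,0,0.055,0,0,0,1],[0.001,0,0.06,0,0,0,1],[0.001,0,0.06,0,0,0,1]]'
python3 -m inch '[[0,0,0.008,0,0,0,1],[0,0,0.015,0,0,0,1],[0,0,0.022,0,0,0,1],[0,0,0.027,0,0,0,1],[0,0,0.029,0,0,0,1],[0,0,0.029,0,0,0,1]]'
```

```text
time: 27.4
tcp_pos: [0.6622, 0.1185, 0.1086]
orientation: [-0.0, 1.0, -0.001, 0.004]
ft_force: [4.6, 0.4, 4.9]
width: 0.0081
finger_force: 45.0
time: 28.0
tcp_pos: [0.6631, 0.1173, 0.0839]
orientation: [0.001, 1.0, -0.001, 0.005]
ft_force: [-6.2, -6.3, 26.4]
width: 0.0081
finger_force: 45.7
```

```bash
python3 -m inch '[[0,0,0,0,0,0,1],[0,0,0,0,0,0,1],[0,0,0,0,0,0,1],[0,0,0,0,0,0,1]]'; python3 -c "
from h import *
to(.658,.119,.075)"
```

```text
time: 28.4
tcp_pos: [0.6631, 0.1173, 0.0839]
orientation: [0.001, 1.0, -0.001, 0.005]
ft_force: [-6.8, -6.8, 26.0]
width: 0.0081
finger_force: 45.6
-> (0.658, 0.119, 0.075, 0) shift [-0.0052 -0.0017  0.0089] turn [ 0.07 -0.57 -0.07] t 28.4
```

Contact at 8 mm above the seat, with a lateral push: L is probably tilted slightly in the grip, but its base is already inside XL's mouth. I'll ease off, then open slightly to let it drop.

```bash
python3 -m inch '[[0,0,-0.008,0,0,0,1],[0,0,-0.008,0,0,0,1],[0,0,-0.008,0,0,0,1],[0,0,-0.008,0,0,0,1]]'; python3 -m inch '[[0,0,0,0,0,0,0.5],[0,0,0,0,0,0,0.5],[0,0,0,0,0,0,0.5],[0,0,0,0,0,0,0.5],[0,0,-0.04,0,0,0,0.5],[0,0,-0.08,0,0,0,0.5],[-0.05,0.05,-0.13,0,0,0,0.5],[-0.1,0.05,-0.18,0,0,0,0.5],[-0.1,0.05,-0.21,0,0,0,0.5],[-0.1,0.05,-0.21,0,0,0,0.5],[-0.1,0.05,-0.21,0,0,0,0.5]]'; python3 -c "
from h import *
d=cam('wrist'); cv2.imwrite('pics/w10.png',d['color'])
print(d['c']); rim(d,(.66,.168),.074,.053,.007,222);rim(d,(.658,.168),.05,.068,.007,222)
d=cam('top'); rim(d,(.66,.168),.074,.053,.007); rim(d,(.658,.168),.05,.068,.007); rim(d,(.4515,.214),.078,.0385,.007)"
```

```text
time: 28.8
tcp_pos: [0.66, 0.1183, 0.0859]
orientation: [0.0, 1.0, -0.001, 0.002]
ft_force: [0.5, -2.3, 9.0]
width: 0.0077
finger_force: 45.0
time: 29.9
tcp_pos: [0.5594, 0.0684, 0.2998]
orientation: [0.0, 1.0, -0.001, 0.004]
ft_force: [0.8, -0.2, 0.1]
width: 0.022
finger_force: 0.0
[0.63095691 0.06800857 0.44375429]
rim [0.657  0.1711] n 130 mad mm 1.67
rim [0.6502 0.1674] n 194 mad mm 0.27
rim [0.6566 0.1628] n 46 mad mm 2.98
rim [0.658 0.168] n 0 mad mm nan
rim [0.4476 0.2049] n 24 mad mm 1.52
  return _methods._mean(a, axis=axis, dtype=dtype,
  ret = ret.dtype.type(ret / rcount)
```

View pics/w10.png

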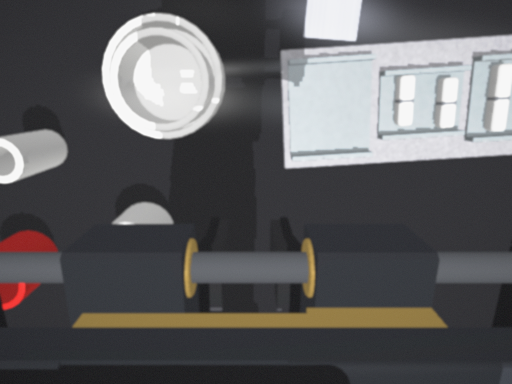

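L sits inside XL at about (163,76), apparently level. I'll verify its height and level by edge fits with free radius in the wrist picture.

```bash
cat >> h.py <<'E'
def edgefit(d,near,h,r,gate=.005):
    "free circle through Canny edge points gated around radius r on plane h"
    e=np.argwhere(cv2.Canny(d["color"],25,70))[:,::-1]; w=ray(d,e,h)[:,:2]; x=np.array([*near,r])
    for g in (2*gate,gate,gate*.6,gate*.6):
        k=abs(np.linalg.norm(w-x[:2],axis=1)-x[2])<g
        x=least_squares(lambda q:np.linalg.norm(w[k]-q[:2],axis=1)-q[2],x,loss="soft_l1",f_scale=.0005).x
    b=np.histogram(np.degrees(np.arctan2(*(w[k]-x[:2]).T[::-1])),12,(-180,180))[0]
    print("h",h,"c",x[:2].round(4),"r",x[2].round(4),"want",r,"n",k.sum(),"mad",(1e3*np.median(abs(np.linalg.norm(w[k]-x[:2],axis=1)-x[2]))).round(2),b); return x
E
python3 -c "
from h import *
d=cam('wrist')
c=edgefit(d,(.65,.1674),.05,.068)[:2]; edgefit(d,c,.05,.06)
for r in (.053,.045):
  for h in (.070,.074,.08): edgefit(d,c,h,r)
"
```

```text
h 0.05 c [0.6501 0.1668] r 0.0683 want 0.068 n 500 mad 0.44 [32 46 51 47 50 37 39 45 34 38 47 34]
h 0.05 c [0.6507 0.1664] r 0.0592 want 0.06 n 397 mad 0.9 [51 37 30 29 74 38 33 60 25  0  0 20]
h 0.07 c [0.6487 0.165 ] r 0.0542 want 0.053 n 393 mad 1.26 [51 50 27 51 50 21 49 63 18  0  0 13]
h 0.074 c [0.6498 0.1686] r 0.0574 want 0.053 n 477 mad 1.1 [58 51 30 56 63 37 32 39 30 33 40  8]
h 0.08 c [0.6494 0.1669] r 0.0565 want 0.053 n 481 mad 1.09 [58 52 30 57 63 37 32 39 30 33 41  9]
h 0.07 c [0.6525 0.1648] r 0.0498 want 0.045 n 335 mad 1.44 [35  0  0 29 53 27 43 60 18  7 34 29]
h 0.074 c [0.6522 0.1655] r 0.0485 want 0.045 n 315 mad 1.41 [36  0  0 26 39 25 45 58 24  2 31 29]
h 0.08 c [0.6519 0.1642] r 0.0476 want 0.045 n 312 mad 1.4 [34  0  0 26 38 25 45 59 23  2 30 30]
```

Inconclusive on white-on-white, so I'll probe L's rim with closed fingertips: −y side first. Contact is expected at TCP z ≈ .093.

```bash
python3 -m inch '[[0.091,-0.05,0.1,0,0,0,1],[0.091,-0.05,0.1,0,0,0,1],[0.091,-0.05,0.15,0,0,0,1],[0.091,-0.05,0.18,0,0,0,1],[0.091,-0.05,0.18,0,0,0,1],[0.091,-0.05,0.195,0,0,0,1],[0.091,-0.05,0.2,0,0,0,1],[0.091,-0.05,0.205,0,0,0,1],[0.091,-0.05,0.209,0,0,0,1],[0.091,-0.05,0.209,0,0,0,1],[0.091,-0.05,0.209,0,0,0,1]]'
python3 -m inch '[[0,0,-0.03,0,0,0,1],[0,0,-0.03,0,0,0,1],[0,-0.05,-0.03,0,0,0,1],[0,-0.098,-0.03,0,0,0,1],[0,-0.098,-0.03,0,0,0,1],[0,-0.098,-0.015,0,0,0,1],[0,-0.098,-0.009,0,0,0,1],[0,-0.098,-0.004,0,0,0,1],[0,-0.098,0,0,0,0,1],[0,-0.098,0,0,0,0,1],[0,-0.098,0,0,0,0,1]]'
```

```text
time: 31.15
tcp_pos: [0.6514, 0.1178, 0.0934]
orientation: [0.001, 1.0, -0.0, 0.002]
ft_force: [-12.9, -3.8, 25.8]
width: 0.0004
finger_force: 12.2
time: 32.25
tcp_pos: [0.651, 0.2177, 0.0933]
orientation: [-0.002, 1.0, -0.001, 0.002]
ft_force: [-17.1, 3.6, 37.7]
width: 0.0
finger_force: 18.8
```

Contact at .0934 on both sides puts the rim at .074, so L is fully down and level. Rise and measure L's centre and M.

```bash
python3 -m inch '[[0,0,-0.05,0,0,0,-1],[-0.02,0.01,-0.1,0,0,0,-1],[-0.06,0.03,-0.14,0,0,0,-1],[-0.1,0.05,-0.18,0,0,0,-1],[-0.11,0.05,-0.22,0,0,0,-1],[-0.11,0.05,-0.25,0,0,0,-1],[-0.11,0.05,-0.25,0,0,0,-1],[-0.11,0.05,-0.25,0,0,0,-1],[-0.11,0.05,-0.25,0,0,0,-1],[-0.11,0.05,-0.25,0,0,0,-1]]'
python3 -c "
from h import *
d=cam('wrist'); print(d['c']); to(.45,.21,.14)
rim(d,(.45,.21),.078,.0385,.008,222); rim(d,(.45,.21),.078,.0385,.008,222); rim(d,(.564,.338),.092,.025,.007,222)
c=edgefit(d,(.65,.167),.05,.068)[:2]
for r in (.053,.045): edgefit(d,c,.074,r,.004)
g=cv2.cvtColor(d['color'],cv2.COLOR_BGR2GRAY); p=proj(d,[[*c,.074]])[0].astype(int); print(p,proj(d,[[*c,.05]]))
print('row',g[p[1],p[0]-64:p[0]+65:2].tolist()); print('col',g[max(0,p[1]-64):p[1]+65:2,p[0]].tolist())
d=cam('top'); rim(d,(.45,.21),.078,.0385,.012)"
```

```text
time: 33.25
tcp_pos: [0.5391, 0.1661, 0.3331]
orientation: [0.0, 1.0, -0.001, -0.002]
ft_force: [0.3, 0.3, -0.4]
width: 0.0723
finger_force: 0.0
[0.61238873 0.16576283 0.4762042 ]
-> (0.45, 0.21, 0.14, 0) shift [-0.0886 -0.0438  0.1936] turn [ 0.04  0.21 -0.07] t 33.3
rim [0.4724 0.2127] n 53 mad mm 2.54
rim [0.4724 0.2127] n 53 mad mm 2.54
rim [0.5638 0.3384] n 69 mad mm 0.28
h 0.05 c [0.646  0.1697] r 0.0634 want 0.068 n 424 mad 1.27 [28 21 20 52 78 52 34 25 17 31 38 28]
h 0.074 c [0.6486 0.1671] r 0.0563 want 0.053 n 507 mad 0.73 [47 49 54 56 59 32 30 36 29 28 39 48]
h 0.074 c [0.6484 0.1711] r 0.0477 want 0.045 n 264 mad 0.98 [22 47 24  2 26 20 14 31 24 26 22  6]
[245  61] [[245.76852411  63.00686173]]
row [44, 44, 46, 46, 44, 99, 216, 229, 227, 179, 161, 195, 222, 229, 230, 199, 162, 217, 248, 248, 247, 247, 247, 247, 247, 247, 247, 247, 247, 247, 247, 247, 247, 247, 247, 247, 247, 247, 247, 247, 234, 232, 233, 232, 233, 231, 232, 232, 232, 231, 231, 228, 193, 174, 187, 223, 227, 221, 199, 224, 226, 198, 104, 88, 87]
col [223, 220, 186, 162, 177, 222, 226, 223, 197, 164, 163, 162, 164, 197, 228, 230, 230, 229, 235, 244, 247, 247, 247, 247, 245, 236, 230, 231, 231, 240, 247, 247, 247, 236, 236, 245, 247, 247, 247, 246, 235, 232, 232, 232, 233, 233, 232, 233, 232, 223, 220, 231, 227, 221, 214, 219, 230, 224, 161, 80, 71, 65, 56]
rim [0.45 0.21] n 0 mad mm nan
  return _methods._mean(a, axis=axis, dtype=dtype,
  ret = ret.dtype.type(ret / rcount)
```

```bash
python3 -c "
from h import *
d=cam('wrist'); a=ray(d,[(245,9),(245,107),(202.6,61),(296.5,61)],.074)[:,:2]; print(a.round(4),'c',a[:2,0].mean(),a[2:,1].mean(),'spans',a[0,0]-a[1,0],a[2,1]-a[3,1])
d=cam('top'); cs,_=cv2.findContours(white(d,110),cv2.RETR_EXTERNAL,cv2.CHAIN_APPROX_NONE)
for c in cs:
  if cv2.contourArea(c)>150: x,y,w,h=cv2.boundingRect(c); print((x,y,w,h)) if x<240 and 90<y<330 else 0
for n in ((.4515,.214),(.45,.205)): 
  try: tub(d,n,.078,.0385)
  except Exception as e: print(e)
m=white(d,110); print([m[r,130:230:3].astype(int).clip(0,1).tolist() for r in (240,258,270)])
" | sed 's/, //g'
```

```text
[[0.7003 0.1706]
 [0.5954 0.171 ]
 [0.6467 0.2193]
 [0.6466 0.1119]] c 0.6478774418613407 0.16560522662875443 spans 0.10491781177626291 0.10731580007632704
(1712421227)
(1631535246)
(1521153031)
tub [0.4515 0.214 ] n 0 rms mm nan
tub [0.45  0.205] n 0 rms mm nan
[[0000000000000000000000000000000000][0000000000000001110000000000000000][0000000000000000000000000000000000]]
  return _methods._mean(a, axis=axis, dtype=dtype,
  ret = ret.dtype.type(ret / rcount)
```

L's centre is (.648,.166), spans 105–107 mm as expected. Step back to see M.

```bash
python3 -m inch '[[-0.045,-0.04,0,0,0,0,-0.9],[-0.065,-0.04,0,0,0,0,-0.9],[-0.065,-0.04,0,0,0,0,-0.9],[-0.065,-0.04,0,0,0,0,-0.9],[-0.065,-0.04,0,0,0,0,-0.9],[-0.065,-0.04,0,0,0,0,-0.9]]' | sed -n 2p
python3 -c "
from h import *
d=cam('wrist'); print(d['c'],proj(d,[[.4515,.214,.078]]))
for n in ((.4515,.214),(.445,.208)): rim(d,n,.078,.0385,.010,222)
edgefit(d,(.4515,.214),.078,.0385,.004)
m=white(d,110); 
for r in range(110,225,12): k=np.flatnonzero(np.diff((m[r,100:400]>0).astype(int))); print(r,(k+101).tolist())
to(.4515,.214,.14)"
```

```text
tcp_pos: [0.4754, 0.2063, 0.3354]
[0.54813721 0.20591758 0.47876216] [[242.82520766 173.78067078]]
rim [0.4495 0.2152] n 95 mad mm 0.36
rim [0.4495 0.2152] n 95 mad mm 0.36
h 0.078 c [0.4497 0.2151] r 0.0387 want 0.0385 n 212 mad 0.39 [16 22 17 16 17 18 18 16 17 17 21 17]
110 []
122 []
134 []
146 [223, 264]
158 [216, 270]
170 [211, 274]
182 [212, 273]
194 [218, 267]
206 []
218 []
-> (0.4515, 0.214, 0.14, 0) shift [-0.0238 -0.0077  0.1953] turn [ 0.01  0.02 -0.1 ] t 34.1
```

M at (.4496,.2151), fit r=38.7 mm. Grip it across its diameter, fully open.

```bash
python3 -m inch '[[-0.026,-0.009,0.05,0,0,0,-1],[-0.026,-0.009,0.1,0,0,0,-1],[-0.026,-0.009,0.14,0,0,0,-1],[-0.026,-0.009,0.17,0,0,0,-1],[-0.026,-0.009,0.19,0,0,0,-1],[-0.026,-0.009,0.195,0,0,0,-1],[-0.026,-0.009,0.195,0,0,0,-1],[-0.026,-0.009,0.195,0,0,0,-1],[-0.026,-0.009,0.195,0,0,0,-1],[-0.026,-0.009,0.195,0,0,0,-1]]'
python3 -c "
from h import *
to(.4496,.2151,.079)"
```

```text
time: 35.1
tcp_pos: [0.4496, 0.216, 0.1419]
orientation: [-0.0, 1.0, -0.0, 0.001]
ft_force: [-0.2, 0.2, 0.4]
width: 0.0871
finger_force: 0.0
-> (0.4496, 0.2151, 0.079, 0) shift [-0.0002  0.001   0.0629] turn [-0.04 -0.13 -0.04] t 35.1
```

```bash
python3 -m inch '[[0,0.001,0.02,0,0,0,-1],[0,0.001,0.04,0,0,0,-1],[0,0.001,0.055,0,0,0,-1],[0,0.001,0.062,0,0,0,-1],[0,0.001,0.062,0,0,0,-1],[0,0.001,0.062,0,0,0,0.3],[0,0.001,0.062,0,0,0,0.3],[0,0.001,0.062,0,0,0,0.3]]' 30
python3 -m inch '[[0,0,-0.02,0,0,0,0.3],[0,0,-0.05,0,0,0,0.3],[0,0,-0.08,0,0,0,0.3],[0,0,-0.11,0,0,0,0.3],[0,0,-0.13,0,0,0,0.3],[0,0,-0.13,0,0,0,0.3],[0,0,-0.13,0,0,0,0.3],[0,0,-0.13,0,0,0,0.3]]'
python3 -c "
from h import *
to(.648,.1656,.21)"
```

```text
time: 35.9
tcp_pos: [0.4496, 0.215, 0.0797]
orientation: [-0.0, 1.0, -0.0, 0.001]
ft_force: [0.1, -0.3, 2.4]
width: 0.0763
finger_force: 30.0
time: 36.7
tcp_pos: [0.4477, 0.2144, 0.2068]
orientation: [0.0, 1.0, -0.0, -0.001]
ft_force: [0.1, 0.8, -2.1]
width: 0.0764
finger_force: 30.0
-> (0.648, 0.1656, 0.21, 0) shift [ 0.2004  0.0487 -0.0037] turn [ 0.05  0.16 -0.04] t 36.7
```

```bash
python3 -m inch '[[0.04,0.01,0,0,0,0,0.3],[0.08,0.02,0,0,0,0,0.3],[0.12,0.03,0,0,0,0,0.3],[0.16,0.04,0,0,0,0,0.3],[0.19,0.047,0,0,0,0,0.3],[0.199,0.049,0,0,0,0,0.3],[0.199,0.049,0,0,0,0,0.3],[0.199,0.049,0,0,0,0,0.3],[0.199,0.049,0,0,0,0,0.3],[0.199,0.049,0,0,0,0,0.3],[0.199,0.049,0,0,0,0,0.3]]'
python3 -c "
from h import *
to(.648,.1656,.1)"
```

```text
time: 37.8
tcp_pos: [0.6471, 0.1661, 0.209]
orientation: [-0.0, 1.0, 0.0, 0.0]
ft_force: [-0.0, 0.0, -2.0]
width: 0.0766
finger_force: 30.0
-> (0.648, 0.1656, 0.1, 0) shift [0.0008 0.0005 0.109 ] turn [-0.01 -0.02  0.  ] t 37.8
```

```bash
python3 -m inch '[[0.001,0.001,0.025,0,0,0,0.3],[0.001,0.001,0.045,0,0,0,0.3],[0.001,0.001,0.06,0,0,0,0.3],[0.001,0.001,0.07,0,0,0,0.3],[0.001,0.001,0.078,0,0,0,0.3],[0.001,0.001,0.085,0,0,0,0.3],[0.001,0.001,0.09,0,0,0,0.3],[0.001,0.001,0.09,0,0,0,0.3]]'
python3 -m inch '[[0,0,0.005,0,0,0,0.3],[0,0,0.01,0,0,0,0.3],[0,0,0.014,0,0,0,0.3],[0,0,0.018,0,0,0,0.3],[0,0,0.018,0,0,0,0.3],[0,0,0.018,0,0,0,0.3]]'
```

```text
time: 38.6
tcp_pos: [0.6484, 0.1646, 0.118]
orientation: [0.0, 1.0, -0.0, -0.0]
ft_force: [0.2, -0.5, -0.9]
width: 0.0768
finger_force: 30.0
time: 39.2
tcp_pos: [0.6486, 0.1646, 0.1005]
orientation: [0.0, 1.0, -0.0, -0.0]
ft_force: [-0.3, -0.3, -2.3]
width: 0.0759
finger_force: 30.0
```

```bash
python3 -m inch '[[0,0,0.001,0,0,0,0.3],[0,0,0.001,0,0,0,-1],[0,0,0.001,0,0,0,-1],[0,0,0.001,0,0,0,-1],[0,0,-0.02,0,0,0,-1],[0,0,-0.06,0,0,0,-1],[0,0,-0.11,0,0,0,-1],[-0.05,-0.05,-0.15,0,0,0,-1],[-0.08,-0.09,-0.18,0,0,0,-0.4],[-0.09,-0.13,-0.18,0,0,0,-0.4],[-0.1,-0.16,-0.18,0,0,0,-0.4],[-0.1,-0.16,-0.18,0,0,0,-0.4]]'
python3 -m inch '[[0,0,0,0,0,0,-0.4],[0,0,0,0,0,0,-0.4],[0,0,0,0,0,0,-0.4]]' | sed -n 2p
python3 -c "
from h import *
d=cam('wrist'); rim(d,(.5638,.3384),.092,.025,.006,222); edgefit(d,(.5638,.3384),.092,.025,.003)
h=cv2.cvtColor(d['color'],cv2.COLOR_BGR2HSV); t=((abs(h[...,0].astype(int)-90)<12)&(h[...,1]>120)&(h[...,2]>60)).astype(np.uint8); x,y,w,q=cv2.boundingRect(t); print('turq',x,y,w,q, ray(d,(x+w,y+q/2),.0))
edgefit(d,(.648,.1656),.098,.0385,.004)
to(.5638,.3384,.16)"
```

```text
time: 40.4
tcp_pos: [0.5468, 0.3297, 0.2828]
orientation: [-0.002, 1.0, 0.002, 0.001]
ft_force: [-0.1, -0.9, -0.1]
width: 0.0645
finger_force: 0.0
tcp_pos: [0.5494, 0.3231, 0.2799]
rim [0.5639 0.3383] n 76 mad mm 0.23
h 0.092 c [0.564  0.3381] r 0.0252 want 0.025 n 175 mad 0.32 [14 17 13 13 13 15 11 19 13 14 18 15]
turq 121 141 65 60 [[0.52377065 0.40554095 0.        ]]
h 0.098 c [0.6486 0.1643] r 0.0391 want 0.0385 n 274 mad 0.41 [27  8 25 22 20  0 34 36 24 22 29 27]
-> (0.5638, 0.3384, 0.16, 0) shift [ 0.0144 -0.0154  0.1199] turn [ 0.04  0.05 -0.16] t 40.8
```

M is nested at (.6486,.1643) with its rim at .098 as it should be. S at (.564,.338); turquoise starts at y≈.406, which clears the fingers. Grip S.

```bash
python3 -m inch '[[0.0145,-0.0152,0.04,0,0,0,-0.4],[0.0145,-0.0152,0.08,0,0,0,-0.4],[0.0145,-0.0152,0.11,0,0,0,-0.4],[0.0145,-0.0152,0.13,0,0,0,-0.4],[0.0145,-0.0152,0.13,0,0,0,-0.4],[0.0145,-0.0152,0.13,0,0,0,-0.4],[0.0145,-0.0152,0.13,0,0,0,-0.4]]' 30
python3 -c "
from h import *
to(.564,.3382,.093)"
```

```text
time: 41.45
tcp_pos: [0.5648, 0.3398, 0.1527]
orientation: [-0.001, 1.0, -0.001, 0.001]
ft_force: [0.7, 0.2, 0.3]
width: 0.0608
finger_force: 0.0
-> (0.564, 0.3382, 0.093, 0) shift [-0.0009  0.0017  0.0597] turn [-0.07 -0.16 -0.09] t 41.5
```

```bash
python3 -m inch '[[-0.001,0.001,0.02,0,0,0,-0.4],[-0.001,0.001,0.04,0,0,0,-0.4],[-0.001,0.001,0.054,0,0,0,-0.4],[-0.001,0.001,0.058,0,0,0,-0.4],[-0.001,0.001,0.058,0,0,0,-0.4],[-0.001,0.001,0.058,0,0,0,0.8],[-0.001,0.001,0.058,0,0,0,0.8],[-0.001,0.001,0.058,0,0,0,0.8]]' 30
python3 -m inch '[[0,0,-0.02,0,0,0,0.8],[0,0,-0.05,0,0,0,0.8],[0,0,-0.08,0,0,0,0.8],[0,0,-0.11,0,0,0,0.8],[0,0,-0.14,0,0,0,0.8],[0,0,-0.14,0,0,0,0.8],[0,0,-0.14,0,0,0,0.8],[0,0,-0.14,0,0,0,0.8]]'
python3 -c "
from h import *
to(.6486,.1645,.235)"
```

```text
time: 42.25
tcp_pos: [0.5631, 0.3392, 0.0939]
orientation: [-0.0, 1.0, -0.0, 0.001]
ft_force: [0.5, -0.4, 3.3]
width: 0.0489
finger_force: 30.0
time: 43.05
tcp_pos: [0.5614, 0.3385, 0.2306]
orientation: [0.001, 1.0, -0.0, -0.001]
ft_force: [-0.6, -0.2, -2.7]
width: 0.0488
finger_force: 30.0
-> (0.6486, 0.1645, 0.235, 0) shift [ 0.0873  0.1739 -0.0044] turn [ 0.07  0.15 -0.04] t 43.0
```

```bash
python3 -m inch '[[0.02,0.04,0,0,0,0,0.8],[0.04,0.08,0,0,0,0,0.8],[0.06,0.12,0,0,0,0,0.8],[0.075,0.15,0,0,0,0,0.8],[0.085,0.174,0,0,0,0,0.8],[0.085,0.174,0,0,0,0,0.8],[0.085,0.174,0,0,0,0,0.8],[0.085,0.174,0,0,0,0,0.8],[0.085,0.174,0,0,0,0,0.8],[0.085,0.174,0,0,0,0,0.8]]'
python3 -c "
from h import *
to(.648,.1644,.124)"
```

```text
time: 44.05
tcp_pos: [0.6467, 0.166, 0.2324]
orientation: [-0.0, 1.0, 0.0, -0.0]
ft_force: [-0.5, -0.1, -0.5]
width: 0.0489
finger_force: 30.0
-> (0.648, 0.1644, 0.124, 0) shift [0.0013 0.0016 0.1084] turn [-0.01  0.02  0.05] t 44.0
```

```bash
python3 -m inch '[[0.001,0.0015,0.025,0,0,0,0.8],[0.001,0.0015,0.045,0,0,0,0.8],[0.001,0.0015,0.06,0,0,0,0.8],[0.001,0.0015,0.07,0,0,0,0.8],[0.001,0.0015,0.078,0,0,0,0.8],[0.001,0.0015,0.085,0,0,0,0.8],[0.001,0.0015,0.09,0,0,0,0.8],[0.001,0.0015,0.09,0,0,0,0.8]]'
python3 -m inch '[[0,0,0.005,0,0,0,0.8],[0,0,0.01,0,0,0,0.8],[0,0,0.014,0,0,0,0.8],[0,0,0.018,0,0,0,0.8],[0,0,0.018,0,0,0,0.8],[0,0,0.018,0,0,0,0.8]]'
```

```text
time: 44.85
tcp_pos: [0.648, 0.1633, 0.1421]
orientation: [0.0, 1.0, -0.0, -0.0]
ft_force: [0.1, 0.8, -1.2]
width: 0.0488
finger_force: 30.0
time: 45.45
tcp_pos: [0.6482, 0.1633, 0.1245]
orientation: [-0.0, 1.0, -0.0, -0.0]
ft_force: [0.2, -0.1, -2.1]
width: 0.0488
finger_force: 30.0
```

Release and retreat, then verify everything.

```bash
python3 -m inch '[[0,0,0.001,0,0,0,0.8],[0,0,0.001,0,0,0,-0.4],[0,0,0.001,0,0,0,-0.4],[0,0,0.001,0,0,0,-0.4],[0,0,-0.02,0,0,0,-0.4],[0,0,-0.06,0,0,0,-0.4],[0,0,-0.11,0,0,0,-0.4],[-0.05,0.05,-0.15,0,0,0,-0.4],[-0.1,0.1,-0.17,0,0,0,-0.4],[-0.14,0.12,-0.17,0,0,0,-0.4],[-0.14,0.12,-0.17,0,0,0,-0.4],[-0.14,0.12,-0.17,0,0,0,-0.4]]'|sed -n 2p
python3 -m inch '[[0,0,0,0,0,0,-0.4],[0,0,0,0,0,0,-0.4],[0,0,0,0,0,0,-0.4]]' | sed -n 2p
python3 -c "
from h import *
d=cam('wrist'); print(d['c']); cv2.imwrite('pics/end.png',d['color'])
for h,r in ((.05,.068),(.074,.053),(.098,.0385),(.122,.025)): edgefit(d,(.6486,.165),h,r,.003)
def bars(d,m):
  cs,_=cv2.findContours(m,cv2.RETR_EXTERNAL,cv2.CHAIN_APPROX_NONE)
  for c in cs:
    r=cv2.minAreaRect(c); w=ray(d,cv2.boxPoints(r),.027)[:,:2]; p=w.mean(0)
    if cv2.contourArea(c)>20 and .5<p[0]<.75 and -.35<p[1]<.03: print('blob',p.round(4),[np.linalg.norm(w[i+1]-w[i]).round(3) for i in(0,1)])
for s in ('top','wrist'): 
  d=cam(s); h=cv2.cvtColor(d['color'],cv2.COLOR_BGR2HSV); print(s); bars(d,((h[...,2]>222)&(h[...,1]<12)).astype(np.uint8)*255)
d=cam('scene'); p=proj(d,[[.6486,.165,.122],[.6486,.165,.1],[.564,.338,.09],[.45,.215,.07]]); print(p.round())"
```

```text
tcp_pos: [0.5053, 0.0412, 0.2962]
tcp_pos: [0.5087, 0.044, 0.2941]
[0.58144629 0.04365422 0.43745454]
h 0.05 c [0.6501 0.1675] r 0.0678 want 0.068 n 282 mad 0.31 [28 44 37 20  0  0  0  0 27 42 49 35]
h 0.074 c [0.6499 0.1672] r 0.0557 want 0.053 n 221 mad 0.58 [34 40 31 27  0  0  0  0 22 20 10 37]
h 0.098 c [0.6491 0.1654] r 0.0391 want 0.0385 n 142 mad 0.31 [24 29 24 18  0  0  0  0  0  0 19 28]
h 0.122 c [0.6432 0.1629] r 0.02 want 0.025 n 115 mad 0.6 [17 16 12 18  8  0  0  4  0  6 22 12]
top
blob [ 0.6056 -0.1786] [np.float64(0.013), np.float64(0.024)]
blob [ 0.6084 -0.1256] [np.float64(0.013), np.float64(0.024)]
blob [ 0.6054 -0.2421] [np.float64(0.013), np.float64(0.035)]
blob [ 0.6078 -0.295 ] [np.float64(0.013), np.float64(0.035)]
blob [ 0.6363 -0.1764] [np.float64(0.013), np.float64(0.021)]
blob [ 0.6392 -0.1247] [np.float64(0.011), np.float64(0.021)]
blob [ 0.6468 -0.2403] [np.float64(0.013), np.float64(0.032)]
blob [ 0.6493 -0.2935] [np.float64(0.013), np.float64(0.032)]
wrist
blob [ 0.5835 -0.0182] [np.float64(0.013), np.float64(0.009)]
blob [ 0.6072 -0.1772] [np.float64(0.03), np.float64(0.019)]
blob [ 0.6075 -0.2415] [np.float64(0.04), np.float64(0.019)]
blob [ 0.6421 -0.0993] [np.float64(0.013), np.float64(0.019)]
blob [ 0.6385 -0.1754] [np.float64(0.019), np.float64(0.03)]
blob [ 0.6235 -0.1354] [np.float64(0.061), np.float64(0.041)]
blob [ 0.624  -0.1934] [np.float64(0.065), np.float64(0.01)]
blob [ 0.6592 -0.1236] [np.float64(0.055), np.float64(0.004)]
blob [ 0.6489 -0.2388] [np.float64(0.039), np.float64(0.018)]
blob [ 0.6732 -0.166 ] [np.float64(0.007), np.float64(0.008)]
blob [ 0.6743 -0.1514] [np.float64(0.02), np.float64(0.013)]
blob [ 0.6159 -0.1155] [np.float64(0.268), np.float64(0.136)]
[[302. 214.]
 [301. 222.]
 [385. 249.]
 [368. 208.]]
```

```bash
python3 -m inch '[[0,-0.05,0,0,0,0,-0.4],[0,-0.1,0,0,0,0,-0.4],[0,-0.12,0,0,0,0,-0.4],[0,-0.12,0,0,0,0,-0.4],[0,-0.12,0,0,0,0,-0.4],[0,-0.12,0,0,0,0,-0.4]]' | sed -n 2p; python3 -c "
from h import *
d=cam('wrist')
for h,r in ((.122,.025),(.122,.017),(.098,.0385),(.098,.0305)): edgefit(d,(.6486,.164),h,r,.002)
for n in ('top','scene'):
  d=cam(n); cs,_=cv2.findContours(white(d,90),cv2.RETR_EXTERNAL,cv2.CHAIN_APPROX_NONE)
  for c in cs:
    if cv2.contourArea(c)<40: continue
    p=ray(d,c[:,0].mean(0),.018)[0]
    if .25<p[0]<.95 and abs(p[1])<.8: print(n,p[:2].round(3),cv2.contourArea(c))
"
```

```text
tcp_pos: [0.5083, 0.1626, 0.2943]
h 0.122 c [0.6488 0.1624] r 0.0243 want 0.025 n 127 mad 0.26 [15 21 16 12  0  0  0  0 12 14 21 16]
h 0.122 c [0.6492 0.162 ] r 0.017 want 0.017 n 57 mad 0.22 [ 0  7 11 12  0  0  0  1 11 11  4  0]
h 0.098 c [0.6487 0.1641] r 0.0383 want 0.0385 n 173 mad 0.4 [22 29 19 19  0  0  0  0 18 19 25 22]
h 0.098 c [0.6491 0.1644] r 0.0305 want 0.0305 n 140 mad 0.41 [20 14 20 17  0  0  0  0 18 19 19 13]
top [ 0.621 -0.461] 163.0
top [ 0.647 -0.52 ] 173.0
top [0.651 0.169] 2151.0
top [ 0.646 -0.123] 7981.5
top [0.787 0.23 ] 701.0
top [0.942 0.238] 70.5
scene [0.691 0.18 ] 4117.5
scene [ 0.67  -0.093] 4337.0
scene [ 0.618 -0.499] 281.0
scene [ 0.504 -0.716] 80.0
scene [ 0.747 -0.44 ] 65764.5
```

All four tubs are nested at the expected rim heights, all bars are in their trays, and no stray white parts remain. The bottle and jar read the same positions as at the start.

```bash
python3 -c "
from bench import bot
print(bot.sign_off())"
```

```text
the job is handed in; nothing more can be done
None
```

The job is handed in: all four tubs are nested in order of size, and the two 60 mm and two 80 mm bars lie in their matching trays (no 100 mm bars were present); no verdict came back on hand-in.

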